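# Build up the stub shaft and lock it with the sliding keeper

## Robot

A 6-joint arm with a two-finger parallel gripper is mounted at the origin on a cart in front of the work surface, level with it; the furniture and walls round the work are solid. World frame = base frame: x ahead of the robot, y to its left, z up, the work surface at z = 0. Lengths are in mm, angles in rad, forces in N, time in s.
With the tool pointing down it reaches from about 350 to 975 mm from the base axis. Payload 17.4 kg.
Tool frame: the origin (TCP) lies at the very end of the fingers, on their centre line; the grasp point (between the pads) lies 19 mm behind it (robot.hold_point_z is the distance from the TCP to the grasp point, in mm); z points along the fingers, y is the direction in which the jaws open and shut (so a half turn about z gives the same grasp; the last joint's range is limited). The gripper opens to 85 mm and grips with 20 to 120 N. Pads are 22 mm wide; open, the fingers measure 114 mm over their backs; the gripper's body (76 mm by 85 mm) begins 54 mm behind the grasp point. The pads swing forward as they close: fully open they stand 13 mm farther back than shut.
Start: joints at [-1.314, 0.116, 1.442, -0, 1.584, -0.038], TCP at [196.111, -645.889, 231.303] pointing down, gripper open.
Joint ranges: [-2.83, 2.83], [-0.83, 2.19], [0.07, 2.5], [-1.14, 4.28], [0.01, 3], [-2.97, 2.97]. Speed limits (rad/s): [1.89, 1.89, 2.22, 3.14, 3.14, 3.14].

## Interface

Orientations are given as a 3x3 rotation matrix whose columns are the frame's x, y, z axes.
In Python, from workcell import robot gives the robot as it stands. The module is installed in compiled form; this text tells all that it offers.
- The arm moves only by the tool apply_moves, never from a script. Its argument "series" is a list of rows, each an object of numbers: "tx", "ty", "tz": the shift along the tool's x, y, z in m; "spin": the turn about the tool's z in degrees; "claw": the opening in per cent of the stroke, from 0 (shut) to 100 (fully open). A call has 1 to 8 rows; each row is the pose to reach, as a shift and turn from the pose measured when the call began, along the tool's axes at that moment; what a row does not reach only later rows make up. A row lasts 1/8 s, in which the tool goes at most 62.5 mm and 10.7 degrees, less where a joint would pass 70% of its speed; a pose out of reach is approached as far as the arm can. A call with a gripper value outside its range is refused whole. The fingers move at their own pace and stop on an object; "force" is the grip in N (left out, the last holds). Time passes only in rows, so rows that repeat a pose let the fingers close. It gives the time, the measured TCP pose, the force and the opening at its end, in the units of the state.
- robot.get_state(): the state, without advancing time (a new reading comes with each control period).
- robot.capture(name): name is "scene" or "side" or "wrist"; returns a dict with "frame" (420x560x3 uint8, red, green, blue), "fovy" (degrees; the focal length in pixels is half the picture's height over the tangent of half this angle, whatever the lens; pixels are square), "cx", "cy" (the principal point, pixels), "camera_from_world" (4x4, takes a point from world to camera coordinates). Camera axes: x right, y up, looking along -z (the intrinsics and any distortion apply to the point x, -y, -z); pixel columns grow to the right and rows downward; lengths in mm; the calibration is good to about 2 mm. A picture is of the moment at which its call begins. There is no depth.
- robot.finish_job(): hands the job in, once; it reports no verdict.
The state is a dict: "time": time; "joint_positions": joint angles; "qvel": joint speeds; "tau": joint torques, N m; "position": TCP position; "tcp_rot": TCP orientation; "wrist_force": force on the tool from outside, world axes, zero at the start; "ft_torque": the same for the moment, N m; "opening": opening from 0.0 (shut) to 1.0 (fully open).
Only numpy, scipy, OpenCV 4.12 (cv2) and the standard library are available. Lean on these libraries where they do the work, as an engineer would, in place of code of your own. Each camera call takes 0.05 s, during which the arm holds its last target.

## Task

Build up the upright stub shaft on the steel fixture with the parts from the tray: first the large ball bearing down on the shaft's shoulder, then the spacer sleeve, then the flat washer, each lowered onto the shaft rather than dropped, so that they lie flat on one another. Then push the forked keeper fully home over the washer and let go. Do not knock the spray can or the tin away or over; the nut and the small bearing are not needed.

Things in the scene. Friction and masses are not known exactly. Their poses are not given: they have to be found in the camera images.
- fixture: fixed steel bench fixture, base plate 100 (x) x 220 (y) x 10 mm; origin at the centre of its underside, z up. The shaft stands at x = 0, y = +55 mm. The keeper's guide (52 mm wide in x, up to 66 mm high) stands at y = -60 to +5 mm. The keeper slides along +y towards the shaft.
- shaft_seat (a point): point on the shaft's axis on top of its shoulder (31 mm diameter, top 14 mm above the bench, 4 mm above the base plate), where the bearing's underside is to rest; axes as the fixture's. The upright shaft is 15 mm in diameter; its lowest 13 mm are a journal of 20 mm with a tapered top, on which the bearing fits. A groove for the keeper runs from 38 to 46 mm above this point, its lower edge chamfered.
- shaft_top (a point): centre of the shaft's top end, 65 mm above shaft_seat (79 mm above the bench); the last 7 mm taper to 8 mm diameter as a lead-in.
- keeper (a joint): travel of the keeper in m: 0 fully back, 0.060 fully home (end stop); starts 0 to 0.012, about 3 N of friction, stays where left. A steel fork plate 34 mm wide, 6 mm thick, underside 52.5 mm above the bench (1.5 mm above the seated washer); home, its prongs straddle the shaft's groove. Fully back, the prong tips are 48 mm from the shaft's axis: fingers go on the fixture's +x and -x sides.
- keeper_lug (a point): centre of the rear (fixture -y) face of the keeper's push lug, 18 mm above the keeper's underside (70.5 mm above the bench). The lug is a block 26 mm wide (fixture x), 12 mm thick (fixture y), 22 mm high, its top 80.5 mm above the bench; nothing stands behind it. Push this face along the fixture's +y; it moves with the keeper.
- tray: fixed sheet-steel tray, 140 (x) x 180 (y) x 25 mm, walls 2 mm, floor 2 mm thick; origin at the centre of its underside, z up. The bearing, spacer and washer lie flat in a row along its y axis, about 58 mm apart (y = -58, 0, +58 mm) and near x = 0, in any order; fingers find room on a part's tray +x and -x sides only, and the neighbours are about 10 mm away along y.
- bearing_mid (a point): centre of the large ball bearing, 52 mm outside, 25 mm bore (about 23.5 mm clear), 15 mm thick, lying flat; its z is the bore's axis. 0.09 to 0.18 kg.
- spacer_mid (a point): centre of the spacer sleeve, a plain steel ring 36 mm outside, 18 mm bore, 16 mm high, standing flat; z along the bore.
- washer_mid (a point): centre of the thick flat steel washer, 44 mm outside, 18 mm bore, 6 mm thick, lying flat; z along the bore.
- nut: hexagon nut, 23 x 26 x 13 mm, loose in the tray near its +x wall, about 29 mm in tray y from two of the parts; not needed. Origin at the centre of its underside.
- aerosol_mid (a point): centre of a tall spray can standing upright, loose, between and a little beyond tray and fixture, 67 mm diameter, 225 mm high; a bystander in the way of straight crossings, easily knocked over.
- tin_mid (a point): centre of a closed paste tin standing between tray and fixture, loose, 68 mm diameter, 51 mm high; a bystander.
- bearing_little: small ball bearing, 40 mm outside, 17 mm bore (too small for the journal), 12 mm thick, lying between the spray can and the tin; not needed. Origin at the centre of its underside.
Mind the look-alikes: they are no part of the job. Of the things shaped like the part that bears washer_mid, the bare steel one is meant.

How it is judged:
By the outcome, as a careful person would: the job done as asked, in the order asked, and still so for the second after the job is handed in, with the robot touching nothing.
It also fails if it takes over 72 s, if anything falls off the work surface, if the arm or the gripper's body presses on something with over 40 N, if the wrist force passes 120 N, or if a joint passes its speed limit or range.

## Working session

There is one attempt and no reset: what is moved stays moved. The work goes in short steps, Python scripts to look and compute and a tool call to move; the robot and the scene stay as the last step left them, time stands still between calls to the robot, and variables do not carry over. Pictures are saved under pics/ and viewed, and the job is handed in when it is done.

Besides the shell and the picture viewer there is one more tool, called after "Call:" by a JSON object that holds its "api" and its "payload". apply_moves: Moves the arm, as the interface text tells. Its arguments: {"type":"object","properties":{"series":{"type":"array"},"force":{"type":"number"}},"required":["series"]}

```bash
mkdir -p pics
cat > h.py <<'E'
import numpy as np, cv2
from workcell import robot
def cap(n,f):
    c=robot.capture(n); cv2.imwrite('pics/'+f+'.png',cv2.cvtColor(c['frame'],cv2.COLOR_RGB2BGR))
    np.savez('pics/'+f+'.npz',**{k:np.asarray(v) for k,v in c.items()}); return c
def load(f): return dict(np.load('pics/'+f+'.npz',allow_pickle=True))
E
python3 - <<'E'
from h import *
for n in ('scene','side','wrist'):
    c=cap(n,n+'0'); print(n,{k:v for k,v in c.items() if k!='frame'})
print(robot.get_state()); print(robot.hold_point_z, [a for a in dir(robot) if a[0]!='_'])
E
```

```text
scene {'fovy': 57.116615354377124, 'cx': 275.86456185474685, 'cy': 211.84077184656897, 'camera_from_world': array([[-8.36439467e-01, -5.47690935e-01,  2.00912165e-02,
         4.09113605e+02],
       [ 3.71565336e-01, -5.39748296e-01,  7.55387965e-01,
        -2.59298189e+02],
       [-4.02874941e-01,  6.39301507e-01,  6.54969743e-01,
        -6.92537619e+02],
       [ 0.00000000e+00,  0.00000000e+00,  0.00000000e+00,
         1.00000000e+00]])}
side {'fovy': 48.534128096784684, 'cx': 279.9371966949608, 'cy': 207.81586509958694, 'camera_from_world': array([[ 9.96230473e-01, -8.33458245e-02, -2.40482592e-02,
        -5.09491789e+02],
       [ 5.31815623e-02,  3.67806843e-01,  9.28380228e-01,
        -1.24547188e+02],
       [-6.85315012e-02, -9.26159597e-01,  3.70852846e-01,
        -1.20641821e+03],
       [ 0.00000000e+00,  0.00000000e+00,  0.00000000e+00,
         1.00000000e+00]])}
wrist {'fovy': 65.06052208241134, 'cx': 282.5191726971853, 'cy': 212.83973353076559, 'camera_from_world': array([[ 2.90162428e-01, -9.56976806e-01, -1.07630987e-03,
        -6.74748616e+02],
       [ 9.
[... 420 characters left out ...]
3374, -0.0008524 , -0.00292932,  0.00082441,  0.00041554,
       -0.00158296]), 'tau': array([-1.11444289e-03, -7.32509851e+01, -6.32848907e+01, -1.15627577e-04,
        4.99173329e-03, -6.24771837e-05]), 'position': array([ 196.09711112, -645.74094267,  230.7731509 ]), 'tcp_rot': array([[ 9.56844620e-01,  2.90599959e-01, -1.90676561e-04],
       [ 2.90600016e-01, -9.56844264e-01,  8.28058352e-04],
       [ 5.81859495e-05, -8.47733791e-04, -9.99999639e-01]]), 'wrist_force': array([ 0.34696668, -0.14154367, -0.02923766]), 'ft_torque': array([0.008559  , 0.02015252, 0.03806682]), 'opening': 1.0053911060953835}
18.700000000000003 ['IKError', 'capture', 'finish_job', 'get_state', 'hold_point_z']
```

View pics/scene0.png

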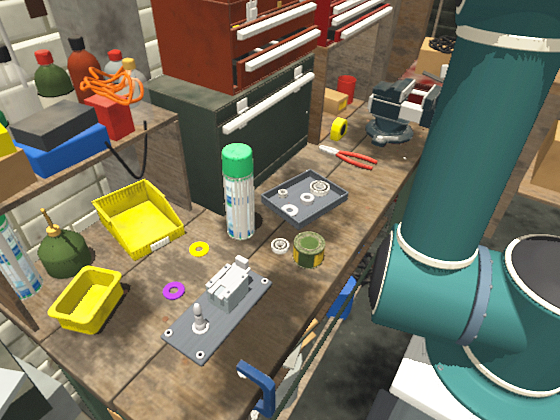

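View pics/side0.png

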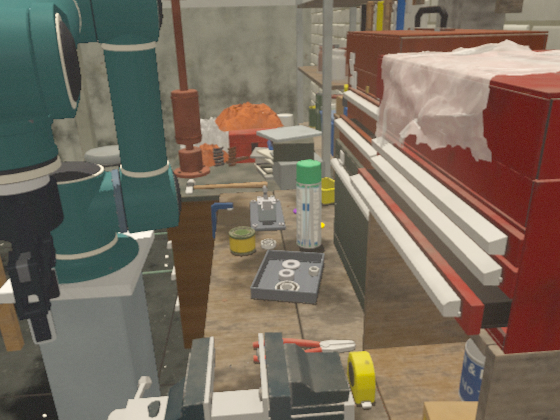

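View pics/wrist0.png

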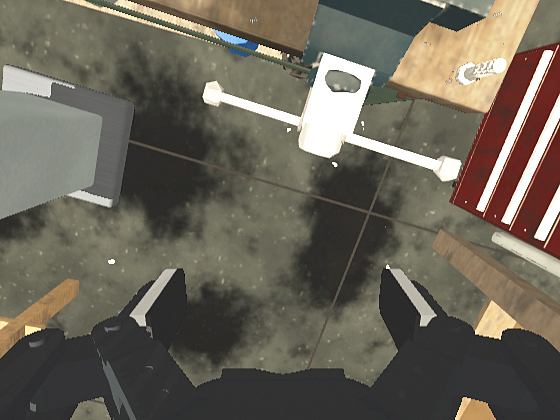

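```bash
cat >> h.py <<'E'
def ray(c,u,v):
    T=np.array(c['camera_from_world'],float); H=c['frame'].shape[0]
    f=H/2/np.tan(np.radians(float(c['fovy']))/2)
    d=T[:3,:3].T@np.array([(u-float(c['cx']))/f,-(v-float(c['cy']))/f,-1.])
    return -T[:3,:3].T@T[:3,3],d
def onz(c,u,v,z):
    o,d=ray(c,u,v); return o+d*(z-o[2])/d[2]
def proj(c,P):
    T=np.array(c['camera_from_world'],float); P=np.atleast_2d(P); H=c['frame'].shape[0]
    f=H/2/np.tan(np.radians(float(c['fovy']))/2)
    q=P@T[:3,:3].T+T[:3,3]
    return np.c_[float(c['cx'])+f*q[:,0]/-q[:,2], float(c['cy'])-f*q[:,1]/-q[:,2]]
def crop(f,x0,y0,x1,y1,s,out):
    im=cv2.imread('pics/'+f+'.png')[y0:y1,x0:x1]
    cv2.imwrite('pics/'+out+'.png',cv2.resize(im,None,fx=s,fy=s,interpolation=cv2.INTER_CUBIC))
E
python3 - <<'E'
from h import *
crop('scene0',150,140,350,365,3.5 if 0 else 2.6,'s0c'); crop('scene0',250,160,360,280,5,'s0t'); crop('scene0',155,250,285,365,5,'s0f'); crop('side0',210,170,350,310,4,'d0')
E
```

```text
(no output)
```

View pics/s0t.png

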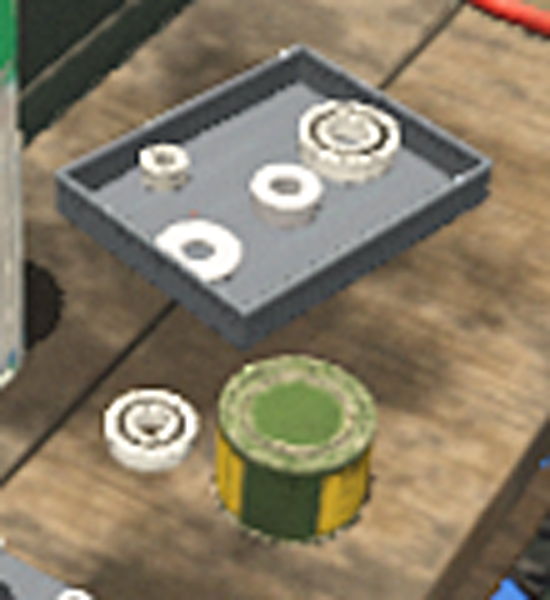

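View pics/s0f.png

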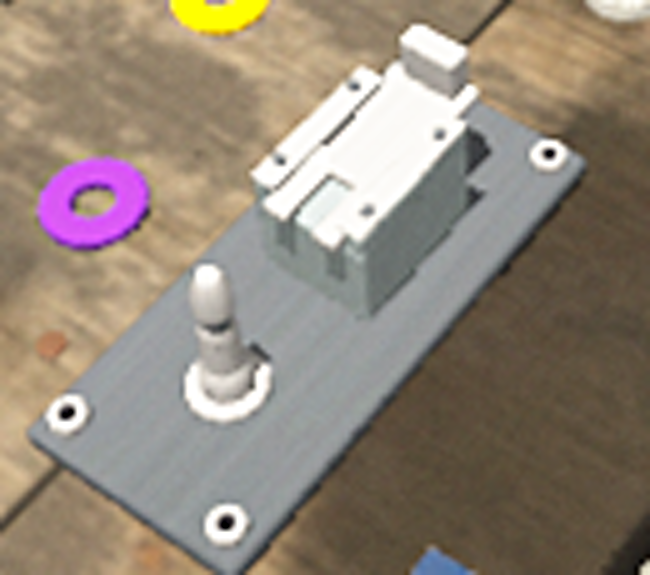

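View pics/d0.png

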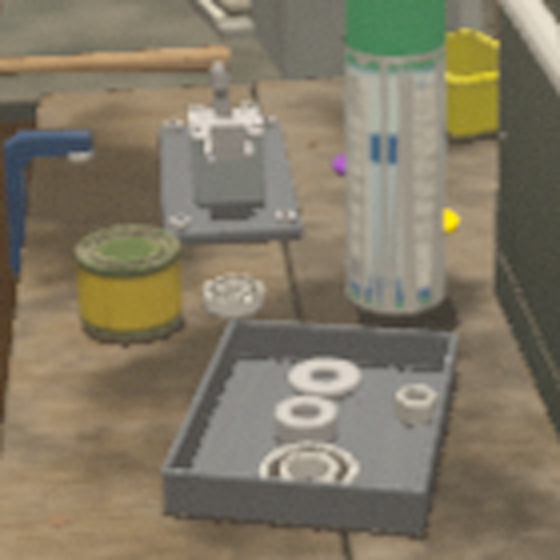

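Run:
```python
from h import *
s=load('scene0'); d=load('side0')
def S(x,y,z): return onz(s,250+x/5,160+y/5,z).round(1)
def F(x,y,z): return onz(s,155+x/5,250+y/5,z).round(1)
def D(x,y,z): return onz(d,210+x/4,170+y/4,z).round(1)
print('tray', [S(*p,25)[:2] for p in [(300,47),(490,160),(243,320),(60,175)]])
print('bear',S(350,130,17),'sp',S(287,185,18),'wa',S(200,250,8),'nut',S(165,157,15),'tin',S(297,410,51),'lit',S(151,422,12))
print('fix',[F(*p,10)[:2] for p in [(30,432),(230,573),(585,165)]],'bolts',[F(*p,12)[:2] for p in [(68,412),(226,522),(548,153)]],'top',F(208,267,79),'seat',F(226,385,14))
print('lug top',F(435,45,80.5))
print('side tray',[D(*p,25)[:2] for p in [(232,322),(457,335),(428,495),(165,473)]])
print('bear',D(309,463,17),'sp',D(306,411,18),'wa',D(324,376,8),'nut',D(416,394,15),'tin',D(127,250,51),'lit',D(235,290,12),'top',D(218,65,79))
# aerosol
c=onz(s,240,232,0);print('can scene base front',c, 'side', onz(d,310,246,0), 'top sc', onz(s,237,148,225),'side',onz(d,309,165,225))
```

```text
tray [array([ 559.2, -280.7]), array([ 426.8, -247.5]), array([470.5, -68.4]), array([ 604. , -109.6])]
bear [ 503.8 -238.4   17. ] sp [ 507.8 -176.8   18. ] wa [ 523.5 -117.4    8. ] nut [ 574.4 -164.    15. ] tin [409.1  -7.4  51. ] lit [476.7   1.5  12. ]
fix [array([530.6, 316.2]), array([435. , 316.4]), array([431.8, 102.4])] bolts [array([524. , 303.4]), array([447.7, 303.8]), array([447.1, 107.1])] top [485.8 259.5  79. ] seat [483.  263.9  14. ]
lug top [482.1 133.6  80.5]
side tray [array([475.5, -80.9]), array([ 610.4, -116.1]), array([ 564.9, -290.9]), array([ 429.5, -252.6])]
bear [ 507.8 -238.8   17. ] sp [ 511.5 -184.1   18. ] wa [ 527.8 -126.1    8. ] nut [ 577.5 -167.2   15. ] tin [412.4 -22.   51. ] lit [481.4  -9.5  12. ] top [486.3 250.5  79. ]
can scene base front [584.27802463  10.96042555   0.        ] side [589.27825369 -20.27366567   0.        ] top sc [ 5.88770596e+02 -4.88207525e-02  2.25000000e+02] side [585.40145555 -30.29330486 225.        ]
```

```bash
cat >> h.py <<'E'
def mv(P,yang=None,st=None):
    """shift/spin in tool axes to world TCP P, tool y heading yang deg (mod 180)"""
    st=st or robot.get_state(); R=np.array(st['tcp_rot']); p=np.array(st['position'])
    t=R.T@(np.array(P,float)-p)/1000
    cur=np.degrees(np.arctan2(R[1,1],R[0,1])); sp=0
    if yang is not None: sp=-((yang-cur+90)%180-90)
    print('t',st['time'].__round__(2) if hasattr(st['time'],'__round__') else st['time'],'p',p.round(1),'yang',round(cur,2),'F',np.round(st['wrist_force'],1),'op',round(float(st['opening']),3),'q6',round(float(st['joint_positions'][5]),2)); print('-> shift m',t.round(4),'spin',round(sp,2))
E
python3 - <<'E'
from h import *
s=load('scene0'); d=load('side0'); w=load('wrist0')
for z in (0,150): print(z,[onz(s,*p,z)[:2].round() for p in [(370,90),(440,90),(390,140),(335,105),(340,130)]],[onz(d,*p,z)[:2].round() for p in [(265,340),(195,345),(340,345),(360,380)]])
o,dr=ray(w,280,210); st=robot.get_state(); R=st['tcp_rot']
print('cam in tool',R.T@(o-st['position']), 'axis',R.T@dr/np.linalg.norm(dr))
mv([470,-180,250],-14.7)
E
```

```text
0 [array([ 652., -943.]), array([  418., -1112.]), array([ 443., -611.]), array([ 706., -737.]), array([ 607., -576.])] [array([ 450., -397.]), array([ 321., -397.]), array([ 586., -427.]), array([ 600., -519.])]
150 [array([ 537., -599.]), array([ 358., -729.]), array([ 377., -345.]), array([ 578., -442.]), array([ 502., -318.])] [array([ 445., -592.]), array([ 351., -592.]), array([ 544., -614.]), array([ 554., -681.])]
cam in tool [  72.86365328    0.2042424  -144.60696346] axis [-0.27651419 -0.00799678  0.96097656]
t 0.15 p [ 196.1 -645.7  230.8] yang -73.11 F [ 0.3 -0.1 -0. ] op 1.005 q6 -0.04
-> shift m [ 0.3974 -0.3661 -0.0189] spin -58.41
```

Call:
{"api": "apply_moves", "payload": {"series": [{"tx":0,"ty":0,"tz":-0.06,"spin":0,"claw":100},{"tx":0.1,"ty":-0.09,"tz":-0.07,"spin":-10,"claw":100},{"tx":0.43,"ty":-0.38,"tz":-0.07,"spin":-58.4,"claw":100},{"tx":0.43,"ty":-0.38,"tz":-0.07,"spin":-58.4,"claw":100},{"tx":0.43,"ty":-0.38,"tz":-0.07,"spin":-58.4,"claw":100},{"tx":0.43,"ty":-0.38,"tz":-0.07,"spin":-58.4,"claw":100},{"tx":0.43,"ty":-0.38,"tz":-0.07,"spin":-58.4,"claw":100},{"tx":0.43,"ty":-0.38,"tz":-0.07,"spin":-58.4,"claw":100}]}}

```text
time: 1.15
position: [426.0, -271.5, 299.6]
tcp_rot: [[0.253, 0.968, -0.0], [0.968, -0.253, 0.001], [0.001, -0.0, -1.0]]
wrist_force: [0.3, 0.3, 0.9]
opening: 1.0
```

Run:
```python
from h import *
mv([507,-190,145],-14.7)
```

```text
t 1.15 p [ 426.  -271.5  299.6] yang -14.63 F [0.3 0.3 0.9] op 1.0 q6 -0.36
-> shift m [0.0992 0.0578 0.1546] spin 0.07
```

Call:
{"api": "apply_moves", "payload": {"series": [{"tx":0.099,"ty":0.058,"tz":0.155,"spin":0,"claw":100},{"tx":0.099,"ty":0.058,"tz":0.155,"spin":0,"claw":100},{"tx":0.099,"ty":0.058,"tz":0.155,"spin":0,"claw":100},{"tx":0.099,"ty":0.058,"tz":0.155,"spin":0,"claw":100},{"tx":0.099,"ty":0.058,"tz":0.155,"spin":0,"claw":100}]}}

```text
time: 1.78
position: [507.1, -190.4, 145.1]
tcp_rot: [[0.252, 0.968, -0.0], [0.968, -0.252, 0.001], [0.0, -0.0, -1.0]]
wrist_force: [0.2, -0.7, 0.0]
opening: 0.997
```

Run:
```python
from h import *
cap('wrist','w1'); cap('side','d1'); mv([507,-190,145],-14.7)
```

```text
t 1.88 p [ 507.3 -191.2  146.4] yang -14.67 F [-0.  -0.7  1.2] op 1.0 q6 -0.15
-> shift m [ 0.0011 -0.0006  0.0014] spin 0.03
```

View pics/w1.png

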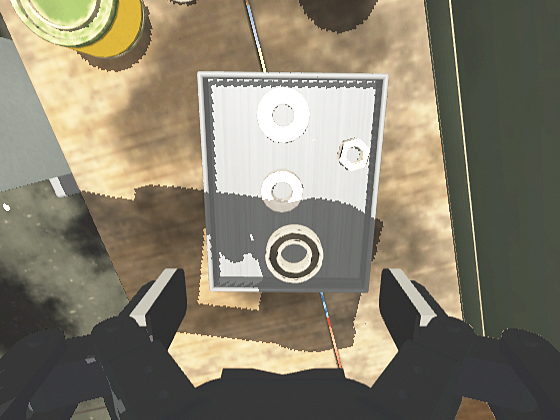

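Run:
```python
from h import *
w=load('w1')
crop('w1',195,65,395,300,2.5,'w1c')
for n,u,v,z in [('bear',294,253,17),('sp',282,190,18),('wa',283,114,8),('nut',353,153,15)]: print(n,onz(w,u,v,z).round(1))
print([onz(w,*p,25)[:2].round(1) for p in [(199,73),(387,75),(368,291),(212,290)]])
print(onz(w,265,253,17),onz(w,323,253,17),onz(w,258,114,8),onz(w,309,114,8))
```

```text
bear [ 505.8 -237.7   17. ]
sp [ 510.1 -178.9   18. ]
wa [ 526.4 -119.6    8. ]
nut [ 574.6 -164.1   15. ]
[array([473.2, -75.5]), array([ 608.5, -112.3]), array([ 562. , -287.1]), array([ 426.1, -250.6])]
[ 480.67019593 -231.11391048   17.        ] [ 531.00837484 -244.23979009   17.        ] [ 506.57329799 -114.42824488    8.        ] [ 547.040576   -124.98752645    8.        ]
```

View pics/w1c.png

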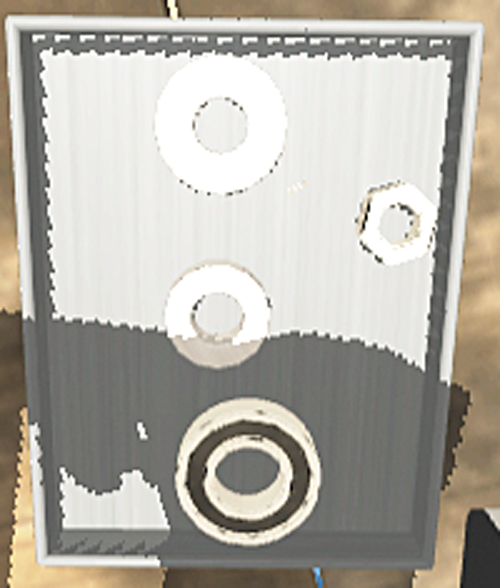

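Run:
```python
from h import *
w=load('w1'); st=robot.get_state(); R=st['tcp_rot']; p=st['position']
for z in (0,-13,-20): print(z,[proj(w,p+R@np.array([x,y,z])).round(0)[0] for x in (11,-11) for y in (-42.5,42.5)])
mv([505.8,-239,60],-15)
mv([505.8,-239,3],-15)
```

```text
0 [array([192., 252.]), array([372., 253.]), array([196., 294.]), array([369., 294.])]
-13 [array([184., 264.]), array([380., 265.]), array([188., 309.]), array([376., 309.])]
-20 [array([179., 272.]), array([385., 272.]), array([184., 318.]), array([381., 318.])]
t 1.88 p [ 507.3 -191.2  146.4] yang -14.67 F [-0.  -0.7  1.2] op 1.0 q6 -0.15
-> shift m [-0.0467  0.0105  0.0864] spin 0.33
t 1.88 p [ 507.3 -191.2  146.4] yang -14.67 F [-0.  -0.7  1.2] op 1.0 q6 -0.15
-> shift m [-0.0467  0.0104  0.1434] spin 0.33
```

Call:
{"api": "apply_moves", "payload": {"series": [{"tx":-0.0467,"ty":0.0105,"tz":0.05,"spin":0.3,"claw":80},{"tx":-0.0467,"ty":0.0105,"tz":0.1,"spin":0.3,"claw":80},{"tx":-0.0467,"ty":0.0105,"tz":0.125,"spin":0.3,"claw":80},{"tx":-0.0467,"ty":0.0105,"tz":0.14,"spin":0.3,"claw":80},{"tx":-0.0467,"ty":0.0105,"tz":0.1454,"spin":0.3,"claw":80},{"tx":-0.0467,"ty":0.0105,"tz":0.1454,"spin":0.3,"claw":80}], "force": 50}}

```text
time: 2.62
position: [506.4, -239.4, 2.1]
tcp_rot: [[0.258, 0.966, 0.003], [0.966, -0.258, -0.001], [-0.0, 0.003, -1.0]]
wrist_force: [0.1, -0.7, -0.3]
opening: 0.799
```

Run:
```python
from h import *
cap('wrist','w2'); cap('side','d2'); mv([505.8,-239,1],-15)
```

```text
t 2.73 p [ 506.5 -239.4    2.3] yang -14.97 F [0.4 0.3 0.1] op 0.799 q6 -0.23
-> shift m [ 0.0002 -0.0008  0.0013] spin 0.03
```

View pics/w2.png

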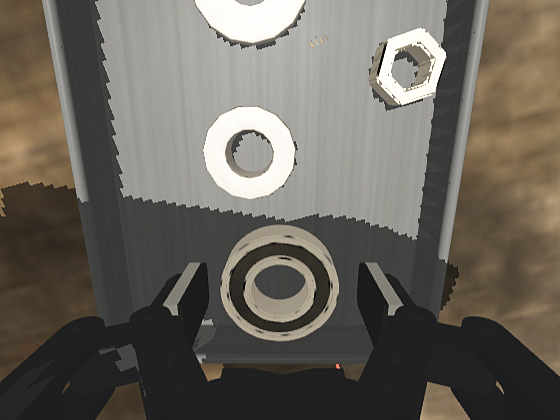

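View pics/d2.png

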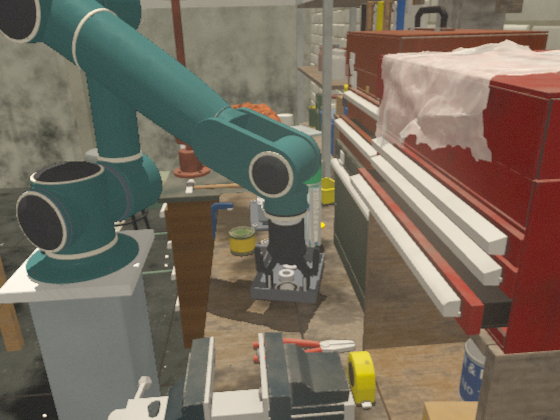

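Run:
```python
from h import *
w=load('w2')
for n,u,v,z in [('bear',279,289,17),('bearBore',277,286,17),('sp',250,151,18),('nut',410,68,15)]: print(n,onz(w,u,v,z).round(1))
print(onz(w,221,289,17),onz(w,337,289,17),onz(w,204,151,18),onz(w,297,151,18))
for u,v,z in [(185,262,2),(203,262,9),(363,262,9)]: print(onz(w,u,v,z))
```

```text
bear [ 504.9 -240.3   17. ]
bearBore [ 504.5 -238.6   17. ]
sp [ 509.9 -179.1   18. ]
nut [ 575.4 -165.6   15. ]
[ 480.22530249 -233.57822985   17.        ] [ 529.70323911 -246.93279699   17.        ] [ 492.7596085  -174.50093457   18.        ] [ 527.47351166 -183.81412315   18.        ]
[ 462.87690145 -222.68148558    2.        ]
[ 473.81305378 -222.24236192    9.        ]
[ 544.427791  -241.2771343    9.       ]
```

Call:
{"api": "apply_moves", "payload": {"series": [{"tx":0,"ty":-0.001,"tz":0.001,"spin":0,"claw":0},{"tx":0,"ty":-0.001,"tz":0.001,"spin":0,"claw":0},{"tx":0,"ty":-0.001,"tz":0.001,"spin":0,"claw":0},{"tx":0,"ty":-0.001,"tz":0.001,"spin":0,"claw":0}], "force": 60}}

```text
time: 3.22
position: [506.1, -239.3, 2.7]
tcp_rot: [[0.258, 0.966, 0.005], [0.966, -0.258, -0.002], [-0.001, 0.005, -1.0]]
wrist_force: [-1.5, 1.7, 9.9]
opening: 0.58
```

Call:
{"api": "apply_moves", "payload": {"series": [{"tx":0,"ty":0,"tz":-0.01,"spin":0,"claw":0},{"tx":0,"ty":0,"tz":-0.04,"spin":0,"claw":0},{"tx":0,"ty":0,"tz":-0.1,"spin":0,"claw":0},{"tx":0,"ty":0,"tz":-0.16,"spin":0,"claw":0},{"tx":0,"ty":0,"tz":-0.2,"spin":0,"claw":0},{"tx":0,"ty":0,"tz":-0.2,"spin":0,"claw":0}]}}

```text
time: 3.98
position: [506.0, -239.4, 207.0]
tcp_rot: [[0.258, 0.966, 0.01], [0.966, -0.258, -0.005], [-0.002, 0.011, -1.0]]
wrist_force: [0.6, -0.8, -1.9]
opening: 0.579
```

Run:
```python
from h import *
cap('wrist','w3'); mv([470,-20,200],-6); mv([486,190,200],0)
w=load('w3'); st=robot.get_state(); R=st['tcp_rot']; p=st['position']
for z in (5,0,-5,-10,-15,-20): print(z,proj(w,p+R@np.array([0,0,z])).round(1))
```

```text
t 4.03 p [ 505.3 -239.   204.3] yang -14.95 F [-0.1  0.4 -3. ] op 0.58 q6 -0.23
-> shift m [ 0.2025 -0.0907  0.0033] spin -8.95
t 4.03 p [ 505.3 -239.   204.3] yang -14.95 F [-0.1  0.4 -3. ] op 0.58 q6 -0.23
-> shift m [ 0.4095 -0.1294  0.0028] spin -14.95
5 [[280.1 264.1]]
0 [[280.1 268.5]]
-5 [[280.  273.2]]
-10 [[280.  278.1]]
-15 [[279.9 283.4]]
-20 [[279.9 289.1]]
```

View pics/w3.png

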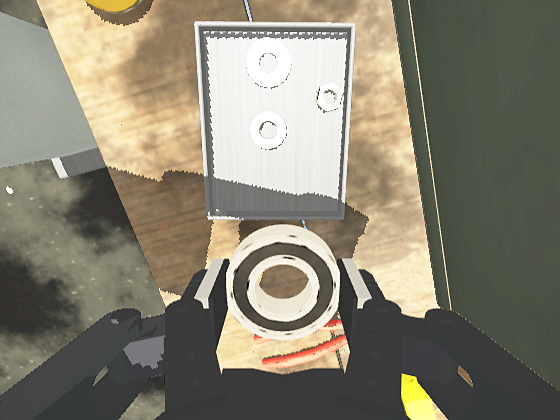

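Call:
{"api": "apply_moves", "payload": {"series": [{"tx":0.05,"ty":-0.024,"tz":0,"spin":-2,"claw":0},{"tx":0.11,"ty":-0.05,"tz":0,"spin":-4,"claw":0},{"tx":0.17,"ty":-0.078,"tz":0,"spin":-7,"claw":0},{"tx":0.23,"ty":-0.098,"tz":0,"spin":-9,"claw":0},{"tx":0.29,"ty":-0.112,"tz":0,"spin":-12,"claw":0},{"tx":0.35,"ty":-0.12,"tz":0,"spin":-15,"claw":0},{"tx":0.405,"ty":-0.128,"tz":0,"spin":-15,"claw":0},{"tx":0.434,"ty":-0.136,"tz":0,"spin":-15,"claw":0}]}}

```text
time: 5.03
position: [485.1, 217.9, 200.7]
tcp_rot: [[-0.003, 1.0, 0.005], [1.0, 0.003, -0.004], [-0.004, 0.005, -1.0]]
wrist_force: [0.2, -1.3, -1.4]
opening: 0.576
```

Run:
```python
from h import *
cap('wrist','w4');cap('side','d4');cap('scene','s4'); mv([486,215,205],0); print(robot.get_state()['tcp_rot'].round(4))
```

```text
t 5.17 p [485.1 216.4 200.9] yang 0.18 F [ 1.1 -0.8 -1.3] op 0.578 q6 0.37
-> shift m [-0.0014  0.0009 -0.0041] spin 0.18
[[-0.0032  1.      0.0046]
 [ 1.      0.0032 -0.0042]
 [-0.0042  0.0046 -1.    ]]
```

View pics/w4.png

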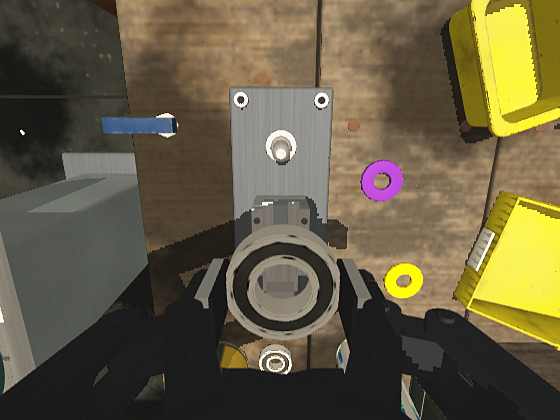

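View pics/s4.png

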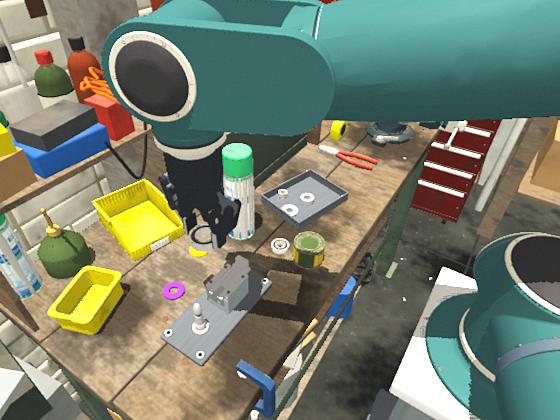

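Run:
```python
from h import *
crop('w4',225,80,345,360,2.85 if 0 else 2.1,'x'); crop('w4',220,80,345,180,6,'w4f'); crop('w4',215,215,355,350,4.2,'w4b')
```

```text
(no output)
```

View pics/w4f.png

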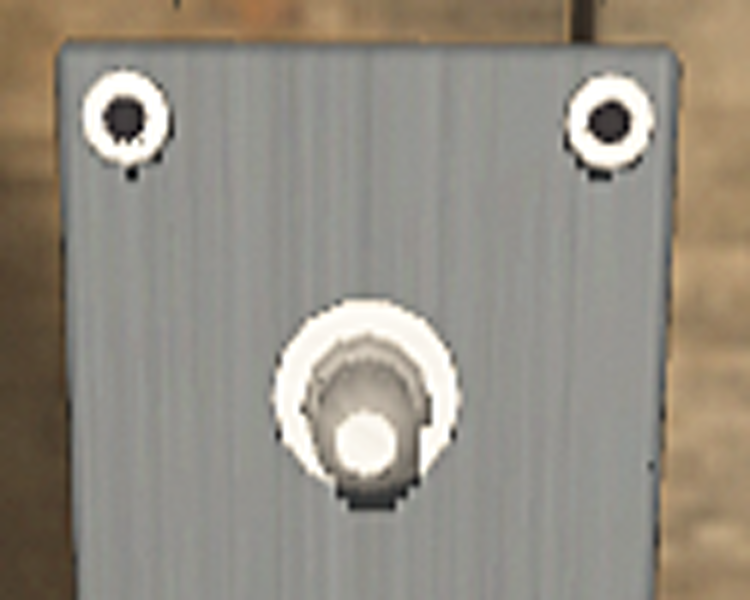

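View pics/w4b.png

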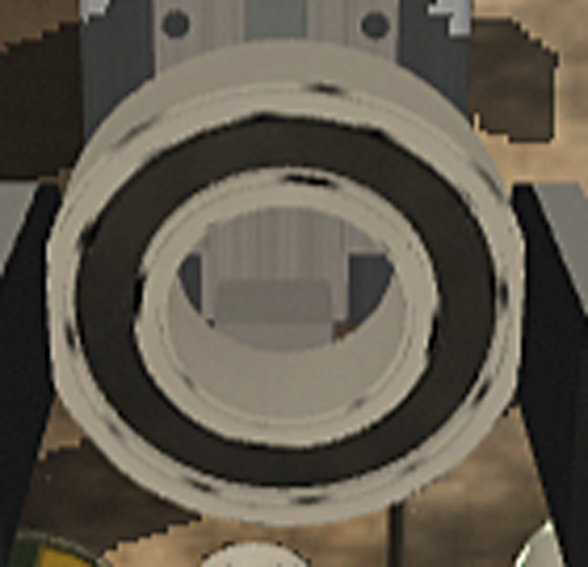

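Run:
```python
from h import *
w=load('w4'); st=robot.get_state(); p=np.array([485.1,216.4,200.9]); print(st['position'])
H=420; f=210/np.tan(np.radians(float(w['fovy']))/2)
cam=ray(w,0,0)[0]; print('cam',cam,'f',f)
print('seat',onz(w,281.1,145,14),'top',onz(w,281,153.7,79))
print('bolts',onz(w,220+126/6,80+118/6,12),onz(w,220+608/6,80+121/6,12))
for zt in (-10,-14.5,-18):
    a=onz(w,215+48/4.2,286.7,p[2]-zt); b=onz(w,215+522/4.2,286.7,p[2]-zt); c=onz(w,283.1,286.7,p[2]-zt)
    print(zt,np.linalg.norm(a-b),c, 'off',(c-p)[:2])
print(onz(w,215+287/4.2,215+47/4.2,p[2]-0.5)) #bottom back edge
```

```text
[485.14971603 216.35316122 200.8533738 ]
cam [484.71085019 290.80856919 345.20635432] f 329.25009814357395
seat [484.89252073 261.12395402  14.        ] top [484.78633769 260.09627063  79.        ]
bolts [446.4484935  303.53209746  12.        ] [523.40418598 303.29514047  12.        ]
-10 51.565858180698044 [485.78727152 215.10770215 210.9       ] off [ 0.68727152 -1.29229785]
-14.5 49.838118916338765 [485.7512055  217.64409668 215.4       ] off [0.6512055  1.24409668]
-18 48.49432171072592 [485.72315415 219.61684797 218.9       ] off [0.62315415 3.21684797]
[485.88067898 240.7060486  200.4       ]
```

Run:
```python
from h import *
for n,(cx,cy) in (('w2',(279,287)),('w3',(283,286)),('w4',(283,287))):
    im=cv2.imread(f'pics/{n}.png'); g=cv2.cvtColor(im,cv2.COLOR_BGR2GRAY).astype(float); g=cv2.GaussianBlur(g,(3,3),0)
    # radial search: from ring mid radius outwards & inwards: largest gradient
    po=[];pi=[]
    for a in np.linspace(0,2*np.pi,120,endpoint=False):
        r=np.arange(28,62,.25); xs=(cx+r*np.cos(a)).astype(np.float32); ys=(cy+r*np.sin(a)).astype(np.float32)
        v=cv2.remap(g.astype(np.float32),xs[None],ys[None],cv2.INTER_LINEAR)[0]; d=np.gradient(v)
        k=np.argmin(v[(r<48)]); # darkest in ring
        o=k+np.argmax(d[k:k+48]) if k<len(r)-5 else k
        i=np.argmin(d[max(0,k-48):k+1])+max(0,k-48)
        po.append((xs[o],ys[o])); pi.append((xs[i],ys[i]))
    for nm,P in (('outer',po),('inner',pi)):
        P=np.array(P,np.float32)
        for _ in range(4):
            e=cv2.fitEllipse(P); c,s,ang=e
            q=(P-c); t=np.radians(ang); u=q@np.array([np.cos(t),np.sin(t)])/(s[0]/2); w_=q@np.array([-np.sin(t),np.cos(t)])/(s[1]/2)
            res=abs(np.hypot(u,w_)-1); keep=res<max(.03,2*np.median(res)); P=P[keep]
        print(n,nm,np.round(c,2),np.round(s,2),round(ang,1),len(P))
```

```text
w2 outer [279.1  286.92] [ 89.37 100.52] 89.6 108
w2 inner [279.25 288.27] [67.07 73.27] 89.9 109
w3 outer [282.65 286.36] [ 88.73 100.23] 88.8 110
w3 inner [282.62 287.79] [66.99 73.01] 88.8 109
w4 outer [282.54 286.33] [ 89.16 100.19] 88.7 109
w4 inner [282.67 287.68] [66.68 72.91] 88.2 109
```

Run:
```python
from h import *
mv([484.5,259.4,110],0);mv([484.5,259.4,56],0)
```

```text
t 5.17 p [485.1 216.4 200.9] yang 0.18 F [ 1.1 -0.8 -1.3] op 0.578 q6 0.37
-> shift m [ 0.0434 -0.0009  0.0907] spin 0.18
t 5.17 p [485.1 216.4 200.9] yang 0.18 F [ 1.1 -0.8 -1.3] op 0.578 q6 0.37
-> shift m [ 0.0437 -0.0012  0.1447] spin 0.18
```

Call:
{"api": "apply_moves", "payload": {"series": [{"tx":0.0434,"ty":-0.001,"tz":0.03,"spin":0.2,"claw":0},{"tx":0.0434,"ty":-0.001,"tz":0.08,"spin":0.2,"claw":0},{"tx":0.0437,"ty":-0.0012,"tz":0.09,"spin":0.2,"claw":0},{"tx":0.0437,"ty":-0.0012,"tz":0.11,"spin":0.2,"claw":0},{"tx":0.0437,"ty":-0.0012,"tz":0.13,"spin":0.2,"claw":0},{"tx":0.0437,"ty":-0.0012,"tz":0.144,"spin":0.2,"claw":0},{"tx":0.0437,"ty":-0.0012,"tz":0.144,"spin":0.2,"claw":0},{"tx":0.0437,"ty":-0.0012,"tz":0.144,"spin":0.2,"claw":0}]}}

```text
time: 6.18
position: [484.8, 259.6, 57.4]
tcp_rot: [[0.0, 1.0, 0.005], [1.0, -0.0, -0.004], [-0.004, 0.005, -1.0]]
wrist_force: [1.2, 0.0, -1.8]
opening: 0.574
```

Run:
```python
from h import *
cap('wrist','w5'); mv([484.5,259.4,56],0); print(robot.get_state()['tcp_rot'].round(4))
crop('w5',180,180,380,380,3,'w5c')
```

```text
t 6.22 p [484.9 259.7  57.5] yang -0.02 F [ 0.2 -0.1 -1.3] op 0.573 q6 0.45
-> shift m [-0.0002 -0.0004  0.0015] spin -0.02
[[ 3.0e-04  1.0e+00  5.7e-03]
 [ 1.0e+00 -3.0e-04 -3.7e-03]
 [-3.7e-03  5.7e-03 -1.0e+00]]
```

View pics/w5c.png

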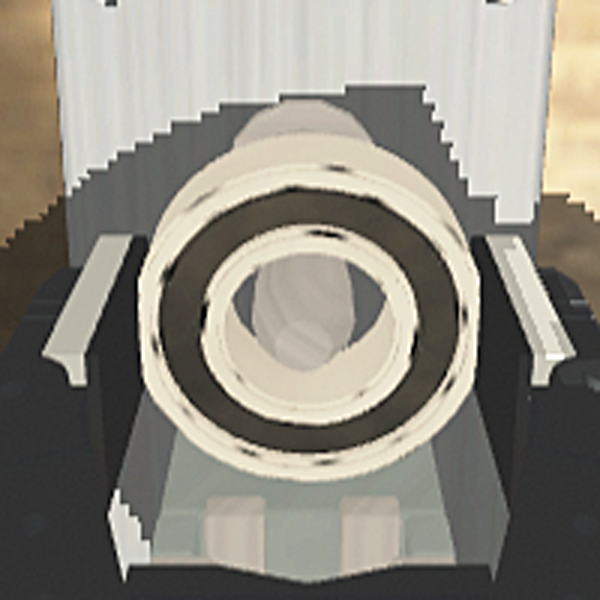

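Run:
```python
from h import *
w=load('w5')
print(onz(w,281,294.3,79),onz(w,180+308/3,286.8,71.8), onz(w,180+302.5/3,180+100/3,14))
```

```text
[484.53209237 259.69981044  79.        ] [485.27419718 259.17325122  71.8       ] [484.51898811 275.63016842  14.        ]
```

Call:
{"api": "apply_moves", "payload": {"series": [{"tx":0.0008,"ty":-0.0009,"tz":0.003,"spin":0,"claw":0},{"tx":0.0008,"ty":-0.0009,"tz":0.01,"spin":0,"claw":0},{"tx":0.0008,"ty":-0.0009,"tz":0.018,"spin":0,"claw":0},{"tx":0.0008,"ty":-0.0009,"tz":0.026,"spin":0,"claw":0},{"tx":0.0008,"ty":-0.0009,"tz":0.032,"spin":0,"claw":0},{"tx":0.0008,"ty":-0.0009,"tz":0.037,"spin":0,"claw":0},{"tx":0.0008,"ty":-0.0009,"tz":0.04,"spin":0,"claw":0},{"tx":0.0008,"ty":-0.0009,"tz":0.04,"spin":0,"claw":0}]}}

```text
time: 7.22
position: [484.1, 260.3, 17.3]
tcp_rot: [[0.0, 1.0, 0.005], [1.0, -0.0, -0.004], [-0.004, 0.005, -1.0]]
wrist_force: [-0.5, 1.0, -2.9]
opening: 0.576
```

Run:
```python
from h import *
cap('wrist','w6'); cap('side','d6');cap('scene','s6'); mv([484.3,260.3,14.5],0)
crop('w6',180,150,380,380,2.6,'w6c'); crop('scene' and 's6',150,200,300,370,3.5,'s6c')
```

```text
t 7.38 p [484.2 260.4  17.6] yang -0.01 F [-0.7  0.9 -3.1] op 0.579 q6 0.45
-> shift m [-0.0001  0.0001  0.0031] spin -0.01
```

View pics/w6c.png

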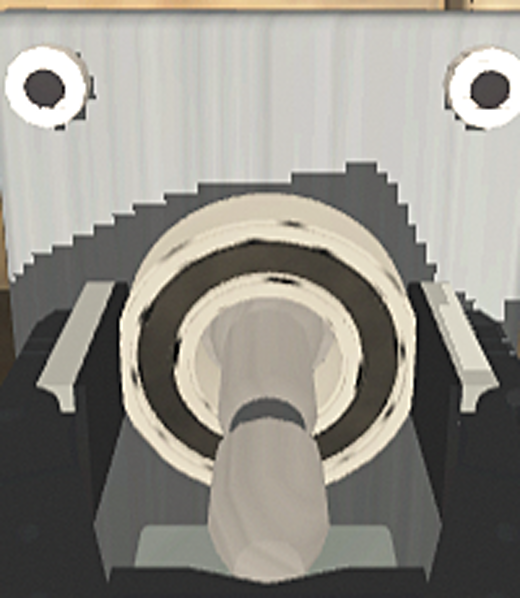

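View pics/s6c.png

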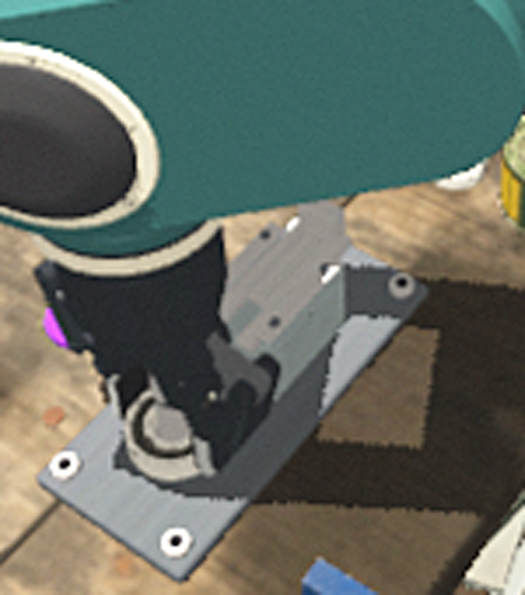

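Call:
{"api": "apply_moves", "payload": {"series": [{"tx":0,"ty":0,"tz":0.0015,"spin":0,"claw":0},{"tx":0,"ty":0,"tz":0.0025,"spin":0,"claw":0},{"tx":0,"ty":0,"tz":0.0032,"spin":0,"claw":0},{"tx":0,"ty":0,"tz":0.0032,"spin":0,"claw":0}]}}

```text
time: 7.88
position: [484.3, 260.4, 14.7]
tcp_rot: [[0.0, 1.0, 0.006], [1.0, -0.0, -0.003], [-0.003, 0.006, -1.0]]
wrist_force: [-2.9, 1.5, 4.3]
opening: 0.581
```

Call:
{"api": "apply_moves", "payload": {"series": [{"tx":0,"ty":0,"tz":0.0008,"spin":0,"claw":0},{"tx":0,"ty":0,"tz":0.0015,"spin":0,"claw":0},{"tx":0,"ty":0,"tz":0.0015,"spin":0,"claw":0}]}}

```text
time: 8.25
position: [484.4, 260.5, 14.6]
tcp_rot: [[0.0, 1.0, 0.006], [1.0, -0.0, -0.003], [-0.003, 0.006, -1.0]]
wrist_force: [-10.9, -3.5, 18.7]
opening: 0.576
```

Run:
```python
from h import *
cap('wrist','w7');mv([484.3,260.3,14.5],0)
crop('w7',180,150,380,380,2.6,'w7c')
```

```text
t 8.3 p [484.4 260.5  14.6] yang -0.01 F [-9.6 -4.1 18.8] op 0.579 q6 0.45
-> shift m [-0.0002 -0.0001  0.0001] spin -0.01
```

View pics/w7c.png

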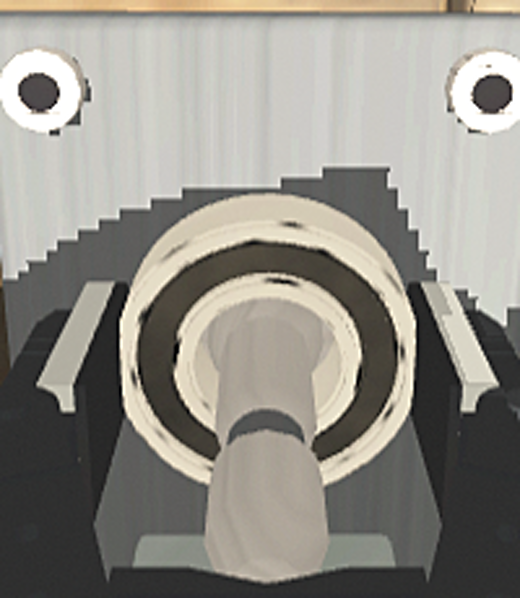

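Call:
{"api": "apply_moves", "payload": {"series": [{"tx":0,"ty":0,"tz":-0.0008,"spin":0,"claw":75},{"tx":0,"ty":0,"tz":-0.0008,"spin":0,"claw":75},{"tx":0,"ty":0,"tz":-0.002,"spin":0,"claw":75},{"tx":0,"ty":0,"tz":-0.02,"spin":0,"claw":75},{"tx":0,"ty":0,"tz":-0.06,"spin":0,"claw":75},{"tx":0,"ty":0,"tz":-0.12,"spin":0,"claw":75},{"tx":0,"ty":0,"tz":-0.18,"spin":0,"claw":75},{"tx":0,"ty":0,"tz":-0.2,"spin":0,"claw":75}]}}

```text
time: 9.3
position: [483.9, 261.5, 220.1]
tcp_rot: [[0.0, 1.0, 0.011], [1.0, -0.0, -0.001], [-0.001, 0.011, -1.0]]
wrist_force: [0.5, -0.1, -0.0]
opening: 0.753
```

Run:
```python
from h import *
cap('wrist','w8'); mv([470,-20,210],-6);mv([510,-195,200],-15);print(robot.get_state()['tcp_rot'].round(4))
```

```text
t 9.35 p [484.1 261.6 220.6] yang -0.01 F [-0.2  0.2  2. ] op 0.751 q6 0.45
-> shift m [-0.2816 -0.0141  0.0107] spin 5.99
t 9.35 p [484.1 261.6 220.6] yang -0.01 F [-0.2  0.2  2. ] op 0.751 q6 0.45
-> shift m [-0.4565  0.0258  0.0212] spin 14.99
[[ 3.000e-04  9.999e-01  1.170e-02]
 [ 1.000e+00 -2.000e-04 -7.000e-04]
 [-7.000e-04  1.170e-02 -9.999e-01]]
```

View pics/w8.png

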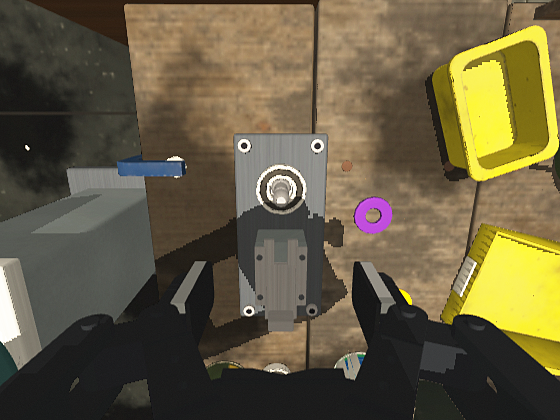

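Call:
{"api": "apply_moves", "payload": {"series": [{"tx":-0.05,"ty":-0.003,"tz":0,"spin":1,"claw":60},{"tx":-0.11,"ty":-0.007,"tz":0,"spin":3,"claw":60},{"tx":-0.17,"ty":-0.01,"tz":0,"spin":5,"claw":60},{"tx":-0.23,"ty":-0.013,"tz":0,"spin":7,"claw":60},{"tx":-0.29,"ty":-0.012,"tz":0,"spin":9,"claw":60},{"tx":-0.35,"ty":0,"tz":0,"spin":12,"claw":60},{"tx":-0.41,"ty":0.018,"tz":0.02,"spin":15,"claw":60},{"tx":-0.4405,"ty":0.0258,"tz":0.05,"spin":15,"claw":60}]}}

```text
time: 10.35
position: [510.4, -181.6, 170.4]
tcp_rot: [[0.262, 0.965, 0.012], [0.965, -0.262, -0.001], [0.002, 0.012, -1.0]]
wrist_force: [0.7, 0.3, -0.1]
opening: 0.601
```

Run:
```python
from h import *
cap('wrist','w9'); mv([510,-179,1],-15);print(robot.get_state()['tcp_rot'].round(4))
```

```text
t 10.4 p [ 509.5 -183.2  165. ] yang -15.17 F [-2.9 -0.3 -6.1] op 0.6 q6 -0.13
-> shift m [ 0.0039 -0.0016  0.164 ] spin -0.17
[[ 2.616e-01  9.651e-01  6.400e-03]
 [ 9.652e-01 -2.616e-01  2.000e-04]
 [ 1.900e-03  6.100e-03 -1.000e+00]]
```

View pics/w9.png

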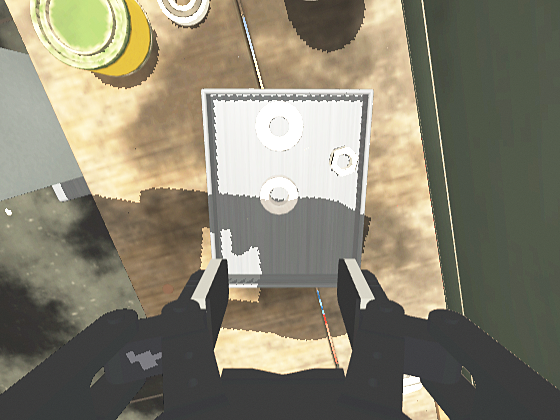

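Call:
{"api": "apply_moves", "payload": {"series": [{"tx":0.0035,"ty":-0.0012,"tz":0.05,"spin":0,"claw":60},{"tx":0.0035,"ty":-0.0012,"tz":0.1,"spin":0,"claw":60},{"tx":0.0037,"ty":-0.0016,"tz":0.135,"spin":0,"claw":60},{"tx":0.0039,"ty":-0.0016,"tz":0.152,"spin":0,"claw":60},{"tx":0.0039,"ty":-0.0016,"tz":0.159,"spin":0,"claw":60},{"tx":0.0039,"ty":-0.0016,"tz":0.159,"spin":0,"claw":60}]}}

```text
time: 11.15
position: [510.3, -179.1, 6.7]
tcp_rot: [[0.262, 0.965, 0.007], [0.965, -0.262, 0.0], [0.002, 0.007, -1.0]]
wrist_force: [-1.2, 0.5, -0.1]
opening: 0.604
```

Run:
```python
from h import *
cap('wrist','w10'); mv([510,-179,6],-15);print(robot.get_state()['tcp_rot'].round(4))
w=load('w10'); print(onz(w,280,290,18))
```

```text
t 11.2 p [ 510.5 -179.2    7.1] yang -15.16 F [ 1.1 -0.7  0.4] op 0.599 q6 -0.12
-> shift m [ 0.0001 -0.0006  0.0011] spin -0.16
[[ 2.616e-01  9.652e-01  7.700e-03]
 [ 9.652e-01 -2.616e-01 -3.000e-04]
 [ 1.800e-03  7.500e-03 -1.000e+00]]
[ 508.60490923 -182.49361112   18.        ]
```

View pics/w10.png

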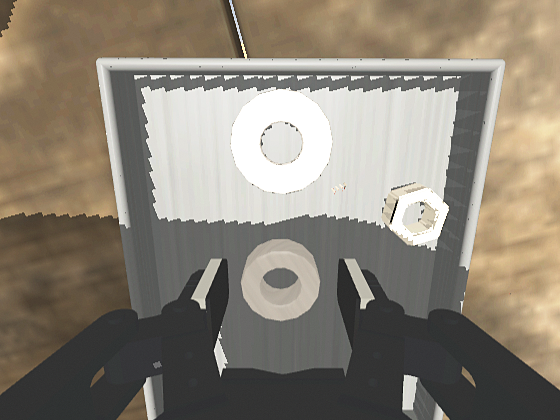

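Call:
{"api": "apply_moves", "payload": {"series": [{"tx":-0.001,"ty":0,"tz":0,"spin":0,"claw":0},{"tx":-0.001,"ty":0,"tz":0,"spin":0,"claw":0},{"tx":-0.001,"ty":0,"tz":0,"spin":0,"claw":0},{"tx":-0.001,"ty":0,"tz":0,"spin":0,"claw":0}], "force": 60}}

```text
time: 11.7
position: [510.9, -180.4, 8.7]
tcp_rot: [[0.262, 0.965, 0.009], [0.965, -0.262, -0.001], [0.002, 0.009, -1.0]]
wrist_force: [-2.1, 2.1, 8.0]
opening: 0.385
```

Run:
```python
from h import *
mv([510,-179,6],-15);print(robot.get_state()['tcp_rot'].round(4))
w=load('w10'); print('sp',onz(w,281,282,18),'washer',onz(w,281.5,141.5,8))
```

```text
t 11.7 p [ 510.9 -180.4    8.7] yang -15.16 F [-2.1  2.1  8. ] op 0.385 q6 -0.12
-> shift m [ 0.0011 -0.0013  0.0027] spin -0.16
[[ 2.616e-01  9.651e-01  9.500e-03]
 [ 9.652e-01 -2.616e-01 -8.000e-04]
 [ 1.700e-03  9.400e-03 -1.000e+00]]
sp [ 510.10600569 -178.71734554   18.        ] washer [ 526.47651459 -119.60854839    8.        ]
```

Call:
{"api": "apply_moves", "payload": {"series": [{"tx":0,"ty":0,"tz":-0.01,"spin":0,"claw":0},{"tx":0,"ty":0,"tz":-0.04,"spin":0,"claw":0},{"tx":0,"ty":0,"tz":-0.1,"spin":0,"claw":0},{"tx":0,"ty":0,"tz":-0.16,"spin":0,"claw":0},{"tx":0.02,"ty":-0.01,"tz":-0.2,"spin":-1,"claw":0},{"tx":0.06,"ty":-0.03,"tz":-0.2,"spin":-3,"claw":0},{"tx":0.11,"ty":-0.06,"tz":-0.2,"spin":-5,"claw":0},{"tx":0.16,"ty":-0.08,"tz":-0.2,"spin":-7,"claw":0}]}}

```text
time: 12.7
position: [472.9, -3.6, 209.6]
tcp_rot: [[0.142, 0.99, 0.011], [0.99, -0.142, -0.001], [0.001, 0.011, -1.0]]
wrist_force: [0.8, -0.0, -0.2]
opening: 0.381
```

Run:
```python
from h import *
mv([484.5,217,203],0);print(robot.get_state()['tcp_rot'].round(4))
```

```text
t 12.7 p [472.9  -3.6 209.6] yang -8.14 F [ 0.8 -0.  -0.2] op 0.381 q6 0.08
-> shift m [ 0.22   -0.0198  0.0065] spin -8.14
[[ 1.416e-01  9.899e-01  1.140e-02]
 [ 9.899e-01 -1.416e-01 -9.000e-04]
 [ 8.000e-04  1.140e-02 -9.999e-01]]
```

Call:
{"api": "apply_moves", "payload": {"series": [{"tx":0.06,"ty":-0.006,"tz":0,"spin":-3,"claw":0},{"tx":0.12,"ty":-0.011,"tz":0,"spin":-6,"claw":0},{"tx":0.18,"ty":-0.016,"tz":0.01,"spin":-8.1,"claw":0},{"tx":0.22,"ty":-0.0198,"tz":0.03,"spin":-8.1,"claw":0},{"tx":0.222,"ty":-0.0202,"tz":0.065,"spin":-8.1,"claw":0},{"tx":0.222,"ty":-0.0202,"tz":0.07,"spin":-8.1,"claw":0},{"tx":0.222,"ty":-0.0202,"tz":0.07,"spin":-8.1,"claw":0}]}}

```text
time: 13.58
position: [485.4, 218.7, 140.8]
tcp_rot: [[0.001, 1.0, 0.012], [1.0, -0.001, -0.001], [-0.001, 0.012, -1.0]]
wrist_force: [-0.5, 0.0, 0.1]
opening: 0.385
```

Run:
```python
from h import *
cap('wrist','w11'); mv([484.5,260,140],0);print(robot.get_state()['tcp_rot'].round(4))
crop('w11',200,80,360,340,2.3,'w11c')
```

```text
t 13.62 p [485.6 218.7 141.3] yang -0.08 F [ 0.1 -0.2 -0.1] op 0.384 q6 0.38
-> shift m [ 0.0413 -0.0012  0.0013] spin -0.08
[[ 1.500e-03  9.999e-01  1.310e-02]
 [ 1.000e+00 -1.500e-03 -3.000e-04]
 [-2.000e-04  1.310e-02 -9.999e-01]]
```

View pics/w11c.png

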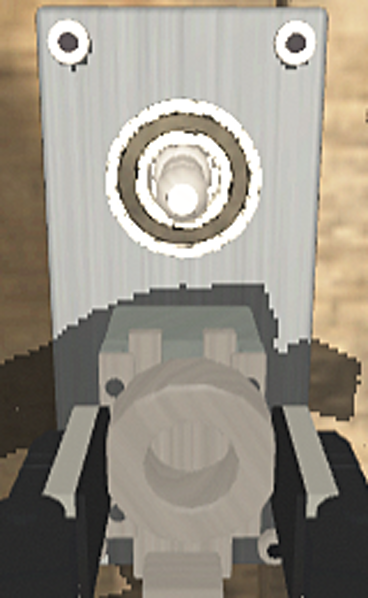

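Call:
{"api": "apply_moves", "payload": {"series": [{"tx":0.03,"ty":-0.001,"tz":0,"spin":0,"claw":0},{"tx":0.0402,"ty":-0.0014,"tz":0.02,"spin":0,"claw":0},{"tx":0.0402,"ty":-0.0016,"tz":0.045,"spin":0,"claw":0},{"tx":0.0402,"ty":-0.0018,"tz":0.058,"spin":0,"claw":0},{"tx":0.0402,"ty":-0.0018,"tz":0.063,"spin":0,"claw":0},{"tx":0.0402,"ty":-0.0018,"tz":0.063,"spin":0,"claw":0}]}}

```text
time: 14.38
position: [484.8, 258.8, 78.5]
tcp_rot: [[0.002, 1.0, 0.013], [1.0, -0.002, 0.0], [0.0, 0.013, -1.0]]
wrist_force: [-0.7, 1.9, -0.6]
opening: 0.387
```

Run:
```python
from h import *
cap('wrist','w12'); mv([484.6,258.9,78],0);print(robot.get_state()['tcp_rot'].round(4))
crop('w12',210,190,350,350,4,'w12c')
w=load('w12');print(w['camera_from_world'])
```

```text
t 14.43 p [484.9 258.8  78.8] yang -0.1 F [-0.3 -0.1  0.5] op 0.386 q6 0.45
-> shift m [ 0.0001 -0.0003  0.0008] spin -0.1
[[ 1.700e-03  9.999e-01  1.350e-02]
 [ 1.000e+00 -1.700e-03  1.000e-04]
 [ 1.000e-04  1.350e-02 -9.999e-01]]
[[ 9.99915022e-01 -2.14621340e-03  1.28585370e-02 -4.85659332e+02]
 [ 5.71731927e-03  9.58632449e-01 -2.84589423e-01 -2.56718075e+02]
 [-1.17158211e-02  2.84638756e-01  9.58563257e-01 -3.02547571e+02]
 [ 0.00000000e+00  0.00000000e+00  0.00000000e+00  1.00000000e+00]]
```

View pics/w12c.png

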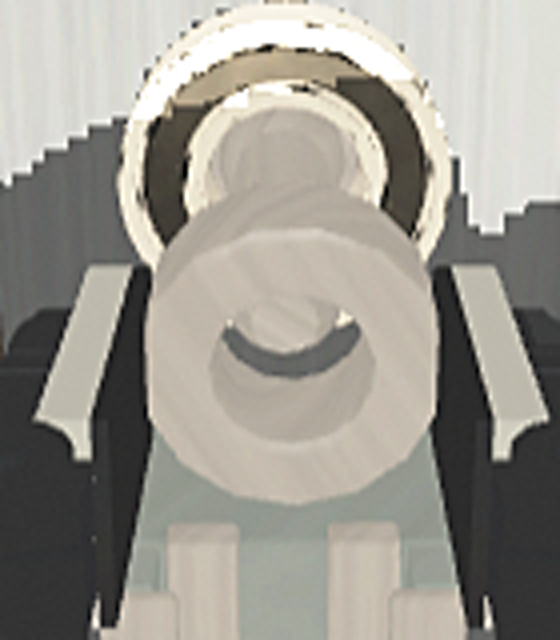

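Run:
```python
from h import *
w=load('w12')
for z in (86,88,90):
    L=onz(w,210+147/4,281.5,z);Rr=onz(w,210+437/4,281.5,z); fr=onz(w,283,190+503/4,z); re=onz(w,283,190+228/4,z)
    print(z,(Rr-L)[0],(L+Rr)[:2]/2,fr[1]+18,re[1]-18)
for y0 in (258,259,260,261,262): print(y0,[((proj(w,[484.7,y0-r,z])[0]-[210,190])*4).round(0) for r,z in ((4,79),(7.5,72),(0,79))], 'shoulderbearing', ((proj(w,[484.7,y0+26,29])[0]-[210,190])*4).round())
```

```text
86 33.59997408074298 [485.39610771 257.24133621] 256.99159686692263 256.4488887880076
88 33.110166420152325 [485.36906769 258.31907974] 258.3353781631742 257.27578714961726
90 32.620358759561725 [485.34202766 259.39682327] 259.67915945942576 258.1026855112269
258 [array([286., 362.]), array([285., 360.]), array([286., 332.])] shoulderbearing [282.  25.]
259 [array([286., 355.]), array([285., 353.]), array([286., 325.])] shoulderbearing [282.  19.]
260 [array([286., 347.]), array([285., 346.]), array([286., 317.])] shoulderbearing [282.  12.]
261 [array([286., 340.]), array([285., 339.]), array([286., 310.])] shoulderbearing [282.   6.]
262 [array([286., 332.]), array([285., 332.]), array([286., 302.])] shoulderbearing [282.  -1.]
```

Run:
```python
from h import *
crop('w10',210,190,350,350,4,'w10c')
```

```text
(no output)
```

View pics/w10c.png

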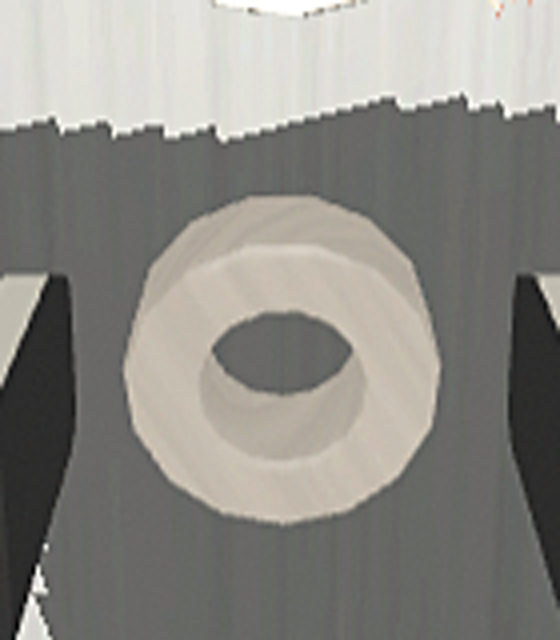

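Call:
{"api": "apply_moves", "payload": {"series": [{"tx":0.0016,"ty":-0.0006,"tz":0,"spin":0,"claw":0},{"tx":0.0016,"ty":-0.0006,"tz":0.003,"spin":0,"claw":0},{"tx":0.0016,"ty":-0.0007,"tz":0.007,"spin":0,"claw":0},{"tx":0.0016,"ty":-0.0008,"tz":0.011,"spin":0,"claw":0},{"tx":0.0016,"ty":-0.0008,"tz":0.011,"spin":0,"claw":0}]}}

```text
time: 15.05
position: [484.0, 260.4, 67.3]
tcp_rot: [[0.002, 1.0, 0.013], [1.0, -0.002, -0.0], [-0.0, 0.013, -1.0]]
wrist_force: [-0.3, 0.0, -1.2]
opening: 0.387
```

Run:
```python
from h import *
cap('wrist','w13'); mv([484.3,260.4,48],0);print(robot.get_state()['tcp_rot'].round(4))
crop('w13',210,190,350,350,4,'w13c')
```

```text
t 15.1 p [484.2 260.4  67.6] yang -0.1 F [ 0.5  0.2 -0.8] op 0.383 q6 0.45
-> shift m [-0.     -0.0001  0.0196] spin -0.1
[[ 1.700e-03  9.999e-01  1.310e-02]
 [ 1.000e+00 -1.700e-03 -1.000e-04]
 [-1.000e-04  1.310e-02 -9.999e-01]]
```

View pics/w13c.png

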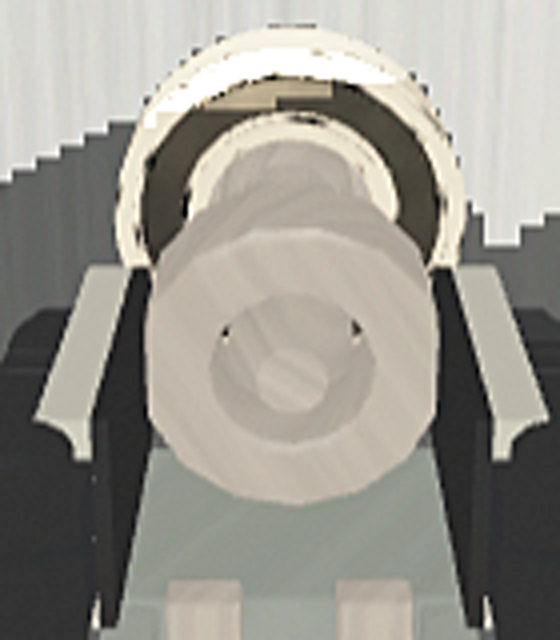

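Call:
{"api": "apply_moves", "payload": {"series": [{"tx":-0.0004,"ty":0,"tz":0.002,"spin":0,"claw":0},{"tx":-0.0004,"ty":-0.0001,"tz":0.007,"spin":0,"claw":0},{"tx":-0.0004,"ty":-0.0002,"tz":0.013,"spin":0,"claw":0},{"tx":-0.0004,"ty":-0.0003,"tz":0.019,"spin":0,"claw":0},{"tx":-0.0004,"ty":-0.0004,"tz":0.025,"spin":0,"claw":0},{"tx":-0.0004,"ty":-0.0004,"tz":0.029,"spin":0,"claw":0},{"tx":-0.0004,"ty":-0.0004,"tz":0.0305,"spin":0,"claw":0},{"tx":-0.0004,"ty":-0.0004,"tz":0.0305,"spin":0,"claw":0}]}}

```text
time: 16.1
position: [484.2, 260.0, 37.1]
tcp_rot: [[0.002, 1.0, 0.013], [1.0, -0.002, -0.0], [-0.0, 0.013, -1.0]]
wrist_force: [0.3, -0.6, -0.9]
opening: 0.385
```

Call:
{"api": "apply_moves", "payload": {"series": [{"tx":0,"ty":0,"tz":0.001,"spin":0,"claw":0},{"tx":0,"ty":0,"tz":0.0018,"spin":0,"claw":0},{"tx":0,"ty":0,"tz":0.0025,"spin":0,"claw":0},{"tx":0,"ty":0,"tz":0.0025,"spin":0,"claw":0}]}}

```text
time: 16.6
position: [484.5, 260.1, 35.6]
tcp_rot: [[0.002, 1.0, 0.014], [1.0, -0.002, 0.0], [0.0, 0.014, -1.0]]
wrist_force: [-5.0, -2.2, 10.9]
opening: 0.39
```

Call:
{"api": "apply_moves", "payload": {"series": [{"tx":0,"ty":0,"tz":-0.0003,"spin":0,"claw":65},{"tx":0,"ty":0,"tz":-0.0003,"spin":0,"claw":65},{"tx":0,"ty":0,"tz":-0.002,"spin":0,"claw":65},{"tx":0,"ty":0,"tz":-0.02,"spin":0,"claw":65},{"tx":0,"ty":-0.001,"tz":-0.06,"spin":0,"claw":65},{"tx":0,"ty":-0.001,"tz":-0.12,"spin":0,"claw":65},{"tx":0,"ty":-0.001,"tz":-0.17,"spin":0,"claw":65},{"tx":0,"ty":-0.001,"tz":-0.18,"spin":0,"claw":65}]}}

```text
time: 17.6
position: [481.8, 260.5, 220.9]
tcp_rot: [[0.002, 1.0, 0.019], [1.0, -0.002, 0.003], [0.003, 0.019, -1.0]]
wrist_force: [-0.1, -0.0, 0.0]
opening: 0.651
```

Run:
```python
from h import *
cap('wrist','w14'); mv([470,-20,210],-6);mv([526.4,-120,160],-15);print(robot.get_state()['tcp_rot'].round(4))
crop('w14',200,100,360,340,2.4,'w14c')
```

```text
t 17.65 p [481.6 260.4 219.8] yang -0.1 F [-0.2  0.4  2.1] op 0.651 q6 0.45
-> shift m [-0.2805 -0.0113  0.0089] spin 5.9
t 17.65 p [481.6 260.4 219.8] yang -0.1 F [-0.2  0.4  2.1] op 0.651 q6 0.45
-> shift m [-0.3805  0.0444  0.0597] spin 14.9
[[ 0.0016  0.9998  0.018 ]
 [ 1.     -0.0017  0.0023]
 [ 0.0023  0.018  -0.9998]]
```

View pics/w14c.png

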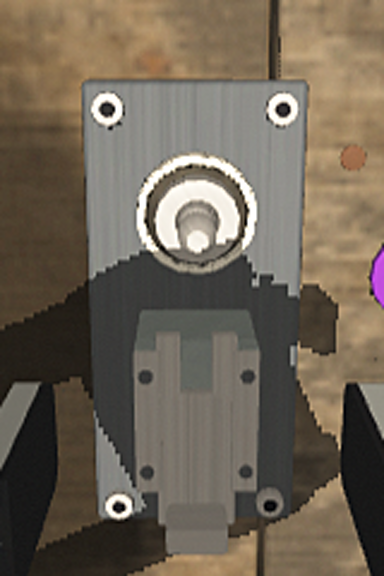

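Call:
{"api": "apply_moves", "payload": {"series": [{"tx":-0.05,"ty":-0.003,"tz":0,"spin":1,"claw":65},{"tx":-0.11,"ty":-0.007,"tz":0,"spin":3,"claw":65},{"tx":-0.17,"ty":-0.01,"tz":0,"spin":5,"claw":65},{"tx":-0.23,"ty":-0.013,"tz":0,"spin":7,"claw":65},{"tx":-0.29,"ty":-0.01,"tz":0,"spin":10,"claw":65},{"tx":-0.34,"ty":0.015,"tz":0,"spin":14.9,"claw":65},{"tx":-0.38,"ty":0.04,"tz":0.02,"spin":14.9,"claw":65},{"tx":-0.385,"ty":0.0435,"tz":0.06,"spin":14.9,"claw":65}]}}

```text
time: 18.65
position: [526.3, -127.0, 158.8]
tcp_rot: [[0.261, 0.965, 0.018], [0.965, -0.261, 0.002], [0.007, 0.017, -1.0]]
wrist_force: [0.6, 0.4, -1.2]
opening: 0.647
```

Run:
```python
from h import *
cap('wrist','w15'); cap('side','d15'); mv([525.4,-124.5,1],-15);print(robot.get_state()['tcp_rot'].round(4))
```

```text
t 18.75 p [ 523.6 -124.8  154.4] yang -15.08 F [-0.2 -0.2 -0.9] op 0.65 q6 -0.02
-> shift m [-0.0003  0.0003  0.1534] spin -0.08
[[ 0.2601  0.9655  0.0103]
 [ 0.9656 -0.2601  0.0045]
 [ 0.007   0.0087 -0.9999]]
```

View pics/w15.png

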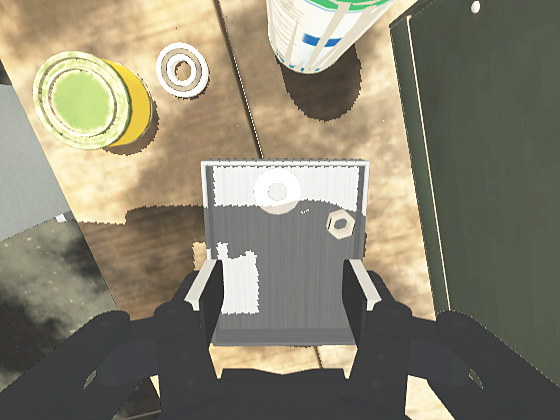

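View pics/d15.png

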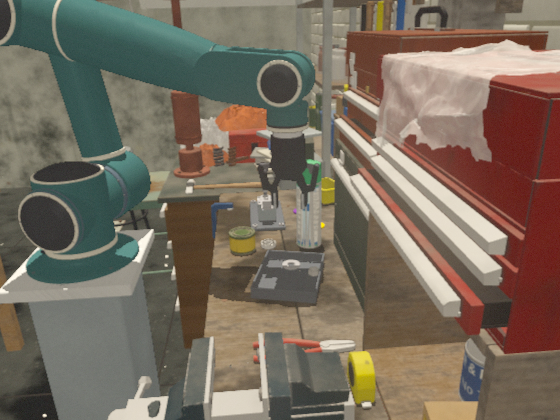

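Run:
```python
from h import *
crop('w10',150,220,410,360,3,'w10t')
R0=np.array([[.2616,.9652,.0077],[.9652,-.2616,-.0003],[.0018,.0075,-1]]); p0=np.array([510.5,-179.2,7.1]); w=load('w10')
for d in (0,3,6,9,12): print(d,[(x,y,proj(w,p0+R0@np.array([x,y,-d])).round(0)[0]) for x in (11,-11) for y in (25.5,)], [proj(w,p0+R0@np.array([11,-25.5,-d])).round(0)[0]])
w=load('w15'); print(onz(w,312,75,0))
```

```text
0 [(11, 25.5, array([336., 251.])), (-11, 25.5, array([334., 292.]))] [array([228., 251.])]
3 [(11, 25.5, array([337., 253.])), (-11, 25.5, array([335., 295.]))] [array([227., 253.])]
6 [(11, 25.5, array([338., 256.])), (-11, 25.5, array([336., 299.]))] [array([226., 256.])]
9 [(11, 25.5, array([339., 259.])), (-11, 25.5, array([337., 302.]))] [array([225., 259.])]
12 [(11, 25.5, array([340., 261.])), (-11, 25.5, array([338., 306.]))] [array([224., 261.])]
[581.74584078 -31.63456663   0.        ]
```

View pics/w10t.png

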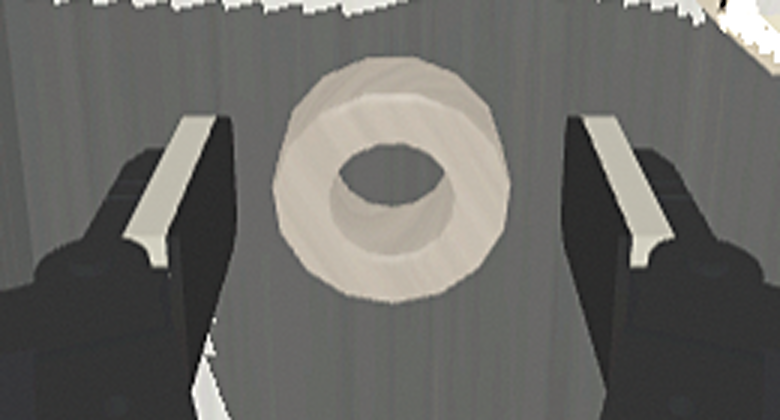

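Call:
{"api": "apply_moves", "payload": {"series": [{"tx":0,"ty":0.0003,"tz":0.05,"spin":0,"claw":65},{"tx":0,"ty":0.0003,"tz":0.1,"spin":0,"claw":65},{"tx":0,"ty":0.0003,"tz":0.13,"spin":0,"claw":65},{"tx":0,"ty":0.0003,"tz":0.148,"spin":0,"claw":65},{"tx":0,"ty":0.0003,"tz":0.1535,"spin":0,"claw":65},{"tx":0,"ty":0.0003,"tz":0.1535,"spin":0,"claw":65}]}}

```text
time: 19.5
position: [526.0, -124.1, 1.9]
tcp_rot: [[0.26, 0.966, 0.011], [0.966, -0.26, 0.004], [0.007, 0.01, -1.0]]
wrist_force: [0.0, 0.2, -0.2]
opening: 0.646
```

Run:
```python
from h import *
cap('wrist','w16'); mv([525.4,-124.5,-1],-15);print(robot.get_state()['tcp_rot'].round(4))
w=load('w16')
```

```text
t 19.55 p [ 526.2 -124.2    2.2] yang -15.07 F [0.3 0.3 0. ] op 0.651 q6 -0.02
-> shift m [-0.0005 -0.0007  0.0032] spin -0.07
[[ 0.2599  0.9656  0.0117]
 [ 0.9656 -0.2599  0.0041]
 [ 0.007   0.0102 -0.9999]]
```

View pics/w16.png

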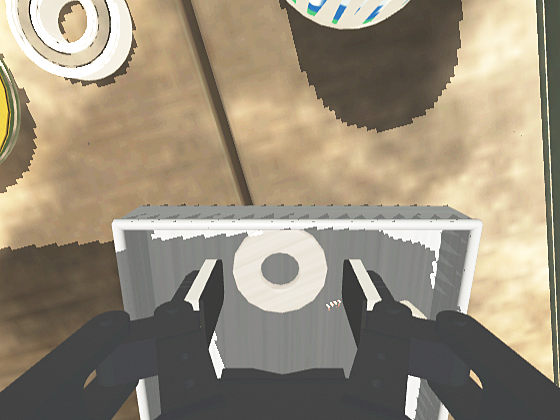

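Call:
{"api": "apply_moves", "payload": {"series": [{"tx":0,"ty":0,"tz":0.003,"spin":0,"claw":65},{"tx":0,"ty":0,"tz":0.003,"spin":0,"claw":0},{"tx":0,"ty":0,"tz":0.003,"spin":0,"claw":0},{"tx":0,"ty":0,"tz":0.003,"spin":0,"claw":0},{"tx":0,"ty":0,"tz":0.003,"spin":0,"claw":0}], "force": 60}}

```text
time: 20.18
position: [526.5, -124.3, 0.8]
tcp_rot: [[0.26, 0.966, 0.012], [0.966, -0.26, 0.004], [0.007, 0.011, -1.0]]
wrist_force: [-6.0, 2.5, 16.2]
opening: 0.472
```

Run:
```python
from h import *
cap('wrist','w17'); mv([526.2,-124.2,-1],-15);print(robot.get_state()['tcp_rot'].round(4))
crop('w17',190,200,370,350,4,'w17c')
```

```text
t 20.23 p [ 526.5 -124.3    0.8] yang -15.07 F [-7.5  2.3 15.8] op 0.478 q6 -0.02
-> shift m [ 0.     -0.0003  0.0017] spin -0.07
[[ 0.2599  0.9656  0.0123]
 [ 0.9656 -0.26    0.004 ]
 [ 0.007   0.0108 -0.9999]]
```

View pics/w17c.png

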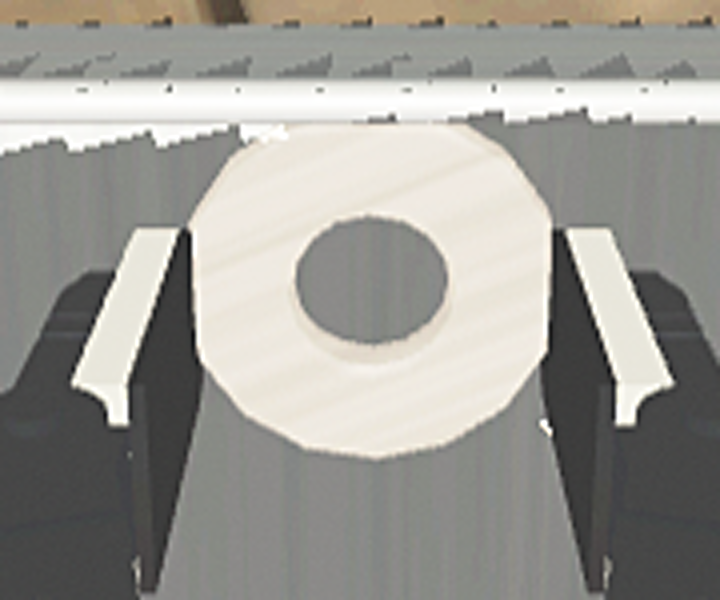

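Call:
{"api": "apply_moves", "payload": {"series": [{"tx":0,"ty":0,"tz":-0.003,"spin":0,"claw":0},{"tx":0,"ty":0,"tz":-0.01,"spin":0,"claw":0},{"tx":0,"ty":0,"tz":-0.03,"spin":0,"claw":0},{"tx":-0.005,"ty":0,"tz":-0.06,"spin":0,"claw":0},{"tx":-0.005,"ty":-0.015,"tz":-0.12,"spin":0,"claw":0},{"tx":-0.005,"ty":-0.03,"tz":-0.18,"spin":0,"claw":0},{"tx":0,"ty":-0.04,"tz":-0.205,"spin":0,"claw":0},{"tx":0.02,"ty":-0.05,"tz":-0.21,"spin":0,"claw":0}]}}

```text
time: 21.22
position: [480.9, -93.1, 214.2]
tcp_rot: [[0.261, 0.965, 0.017], [0.965, -0.261, 0.003], [0.007, 0.015, -1.0]]
wrist_force: [-0.1, 0.0, -1.2]
opening: 0.469
```

Run:
```python
from h import *
cap('wrist','w18'); mv([470,-20,210],-7);mv([484.3,216,140],0);print(robot.get_state()['tcp_rot'].round(4))
```

```text
t 21.27 p [480.5 -91.  213.8] yang -15.09 F [0.6 0.4 1.1] op 0.472 q6 0.02
-> shift m [ 0.0658 -0.0286  0.0039] spin -8.09
t 21.27 p [480.5 -91.  213.8] yang -15.09 F [0.6 0.4 1.1] op 0.472 q6 0.02
-> shift m [ 0.2968 -0.0773  0.075 ] spin -15.09
[[ 0.2602  0.9654  0.0159]
 [ 0.9655 -0.2603  0.0039]
 [ 0.0079  0.0144 -0.9999]]
```

View pics/w18.png

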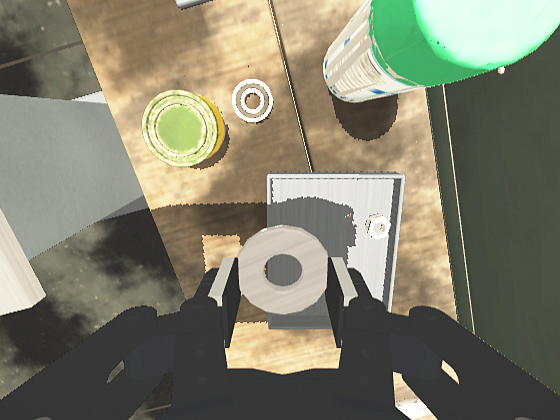

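Call:
{"api": "apply_moves", "payload": {"series": [{"tx":0.05,"ty":-0.022,"tz":0,"spin":-4,"claw":0},{"tx":0.11,"ty":-0.04,"tz":0,"spin":-8,"claw":0},{"tx":0.17,"ty":-0.05,"tz":0,"spin":-11,"claw":0},{"tx":0.23,"ty":-0.062,"tz":0.01,"spin":-15.1,"claw":0},{"tx":0.28,"ty":-0.074,"tz":0.03,"spin":-15.1,"claw":0},{"tx":0.297,"ty":-0.0773,"tz":0.065,"spin":-15.1,"claw":0},{"tx":0.297,"ty":-0.0773,"tz":0.075,"spin":-15.1,"claw":0},{"tx":0.297,"ty":-0.0773,"tz":0.075,"spin":-15.1,"claw":0}]}}

```text
time: 22.28
position: [484.3, 215.5, 140.6]
tcp_rot: [[-0.0, 1.0, 0.016], [1.0, 0.0, 0.004], [0.004, 0.016, -1.0]]
wrist_force: [0.5, -0.3, 0.0]
opening: 0.469
```

Run:
```python
from h import *
cap('wrist','w19'); mv([484.3,255.5,92],0);print(robot.get_state()['tcp_rot'].round(4))
crop('w19',190,80,370,340,2.3,'w19c')
```

```text
t 22.32 p [484.7 215.4 141.4] yang -0.03 F [ 1.1  0.4 -0.6] op 0.465 q6 0.37
-> shift m [ 0.0399 -0.0012  0.0496] spin -0.03
[[ 4.000e-04  9.999e-01  1.700e-02]
 [ 1.000e+00 -5.000e-04  4.000e-03]
 [ 4.000e-03  1.700e-02 -9.998e-01]]
```

View pics/w19c.png

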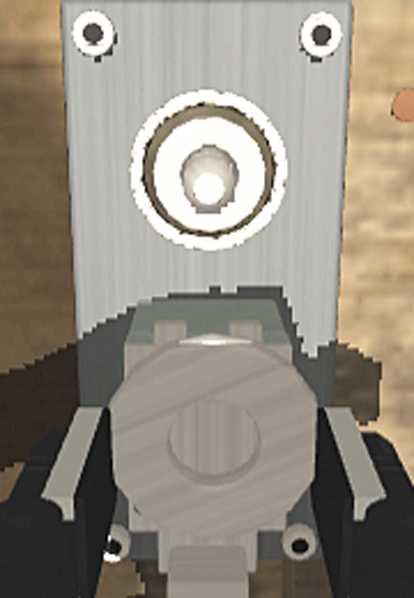

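Run:
```python
from h import *
w=load('w19')
print(onz(w,190+213/2.3,80+440/2.3,148.6), onz(w,190+208.5/2.3,80+188/2.3,79), onz(w,190+209/2.3,80+170/2.3,29))
```

```text
[484.70179612 219.33271769 148.6       ] [484.59560681 260.09318698  79.        ] [485.27041881 259.51252919  29.        ]
```

Call:
{"api": "apply_moves", "payload": {"series": [{"tx":0.03,"ty":-0.0002,"tz":0,"spin":0,"claw":0},{"tx":0.0407,"ty":-0.0005,"tz":0.02,"spin":0,"claw":0},{"tx":0.0405,"ty":-0.001,"tz":0.045,"spin":0,"claw":0},{"tx":0.0405,"ty":-0.0012,"tz":0.06,"spin":0,"claw":0},{"tx":0.0405,"ty":-0.0013,"tz":0.067,"spin":0,"claw":0},{"tx":0.0405,"ty":-0.0013,"tz":0.067,"spin":0,"claw":0}]}}

```text
time: 23.08
position: [484.6, 255.9, 74.5]
tcp_rot: [[0.001, 1.0, 0.017], [1.0, -0.001, 0.004], [0.004, 0.017, -1.0]]
wrist_force: [0.1, 0.1, -0.4]
opening: 0.471
```

Run:
```python
from h import *
cap('wrist','w20'); mv([484.6,256.2,73],0);print(robot.get_state()['tcp_rot'].round(4))
crop('w20',210,190,350,350,4,'w20c')
```

```text
t 23.12 p [484.8 256.1  75. ] yang -0.05 F [-0.7 -0.1 -0.4] op 0.471 q6 0.44
-> shift m [ 0.0001 -0.0003  0.002 ] spin -0.05
[[ 7.000e-04  9.998e-01  1.750e-02]
 [ 1.000e+00 -8.000e-04  4.200e-03]
 [ 4.200e-03  1.750e-02 -9.998e-01]]
```

View pics/w20c.png

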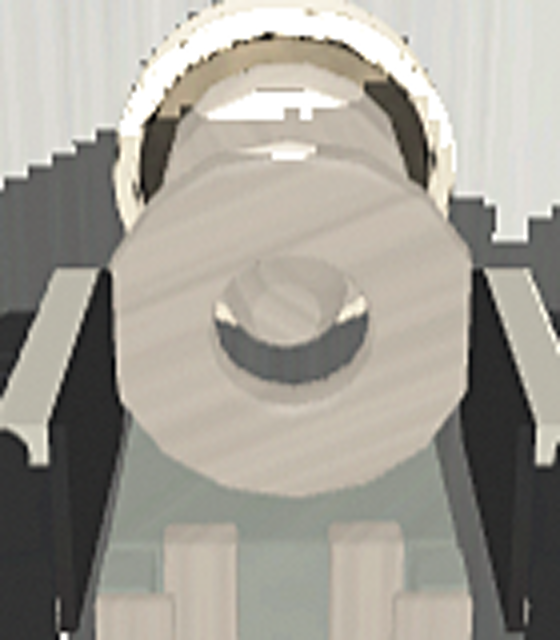

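Call:
{"api": "apply_moves", "payload": {"series": [{"tx":0.001,"ty":-0.0004,"tz":0,"spin":0,"claw":0},{"tx":0.001,"ty":-0.0005,"tz":0.004,"spin":0,"claw":0},{"tx":0.001,"ty":-0.0006,"tz":0.009,"spin":0,"claw":0},{"tx":0.001,"ty":-0.0006,"tz":0.011,"spin":0,"claw":0},{"tx":0.001,"ty":-0.0006,"tz":0.011,"spin":0,"claw":0}]}}

```text
time: 23.75
position: [484.4, 257.1, 63.8]
tcp_rot: [[0.001, 1.0, 0.017], [1.0, -0.001, 0.004], [0.004, 0.017, -1.0]]
wrist_force: [1.0, -0.4, -0.6]
opening: 0.473
```

Run:
```python
from h import *
cap('wrist','w21'); mv([484.4,257.1,50],0);print(robot.get_state()['tcp_rot'].round(4))
crop('w21',210,190,350,350,4,'w21c')
w=load('w21')
```

```text
t 23.8 p [484.4 257.1  64. ] yang -0.04 F [-1.2  0.9 -0.7] op 0.471 q6 0.45
-> shift m [-0.0001 -0.0002  0.014 ] spin -0.04
[[ 7.000e-04  9.998e-01  1.730e-02]
 [ 1.000e+00 -8.000e-04  4.200e-03]
 [ 4.200e-03  1.730e-02 -9.998e-01]]
```

View pics/w21c.png

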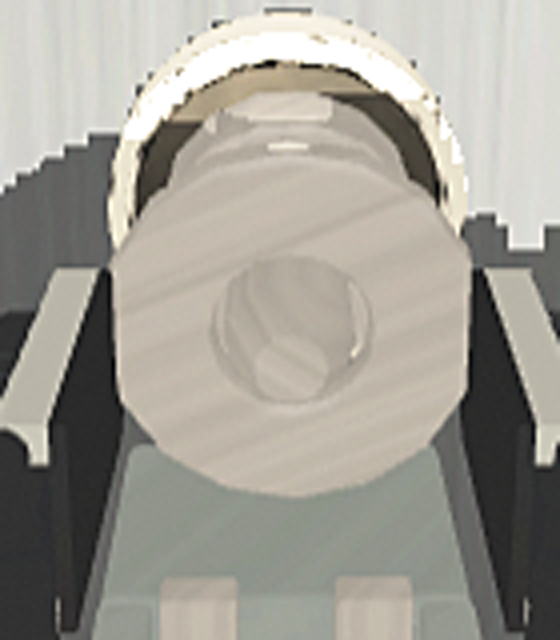

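Run:
```python
from h import *
w=load('w21'); 
a=onz(w,210+291/4,190+330/4,71.2); b=onz(w,210+290/4,190+370/4,79); print(a,b,b-a)
w=load('w20'); a=onz(w,210+291/4,190+330/4,82.2); b=onz(w,210+287/4,190+308/4,79); print(a,b,b-a)
```

```text
[484.80143366 260.03317329  71.2       ] [484.55316582 259.11863646  79.        ] [-0.24826784 -0.91453683  7.8       ]
[485.11318471 258.99070507  82.2       ] [484.70282123 260.22148075  79.        ] [-0.41036348  1.23077568 -3.2       ]
```

Call:
{"api": "apply_moves", "payload": {"series": [{"tx":-0.0004,"ty":-0.0001,"tz":0.001,"spin":0,"claw":0},{"tx":-0.0004,"ty":-0.0002,"tz":0.004,"spin":0,"claw":0},{"tx":-0.0005,"ty":-0.0003,"tz":0.007,"spin":0,"claw":0},{"tx":-0.0005,"ty":-0.0003,"tz":0.008,"spin":0,"claw":0}]}}

```text
time: 24.3
position: [484.1, 256.6, 55.6]
tcp_rot: [[0.001, 1.0, 0.017], [1.0, -0.001, 0.004], [0.004, 0.017, -1.0]]
wrist_force: [-0.5, -0.0, -0.2]
opening: 0.477
```

Run:
```python
from h import *
cap('wrist','w22'); mv([484.4,256.7,46],0)
crop('w22',210,190,350,350,4,'w22c')
```

```text
t 24.35 p [484.1 256.6  55.6] yang -0.04 F [ 0.7 -0.3 -0.9] op 0.469 q6 0.44
-> shift m [0.     0.0001 0.0096] spin -0.04
```

View pics/w22c.png

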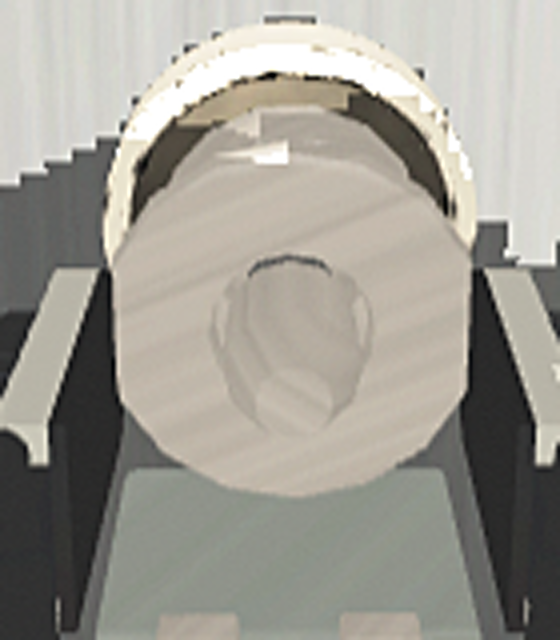

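Call:
{"api": "apply_moves", "payload": {"series": [{"tx":0,"ty":0,"tz":0.002,"spin":0,"claw":0},{"tx":0,"ty":-0.0001,"tz":0.005,"spin":0,"claw":0},{"tx":0,"ty":-0.0001,"tz":0.008,"spin":0,"claw":0},{"tx":0,"ty":-0.0002,"tz":0.0095,"spin":0,"claw":0},{"tx":0,"ty":-0.0002,"tz":0.0095,"spin":0,"claw":0}]}}

```text
time: 24.98
position: [484.0, 256.6, 46.0]
tcp_rot: [[0.001, 1.0, 0.017], [1.0, -0.001, 0.004], [0.004, 0.017, -1.0]]
wrist_force: [0.0, 0.1, -1.0]
opening: 0.47
```

Call:
{"api": "apply_moves", "payload": {"series": [{"tx":0,"ty":0,"tz":0.001,"spin":0,"claw":0},{"tx":0,"ty":0,"tz":0.002,"spin":0,"claw":0},{"tx":0,"ty":0,"tz":0.003,"spin":0,"claw":0},{"tx":0,"ty":0,"tz":0.003,"spin":0,"claw":0}]}}

```text
time: 25.48
position: [484.1, 256.7, 43.5]
tcp_rot: [[0.001, 1.0, 0.017], [1.0, -0.001, 0.004], [0.004, 0.017, -1.0]]
wrist_force: [-3.1, -2.0, 5.6]
opening: 0.473
```

Run:
```python
from h import *
cap('scene','s23'); cap('wrist','w23'); mv([484.4,256.7,43.8],0)
crop('w23',210,190,350,350,4,'w23c')
```

```text
t 25.57 p [484.2 256.7  43.5] yang -0.04 F [-1.6 -1.5  6.6] op 0.474 q6 0.44
-> shift m [-0.      0.0002 -0.0003] spin -0.04
```

View pics/w23c.png

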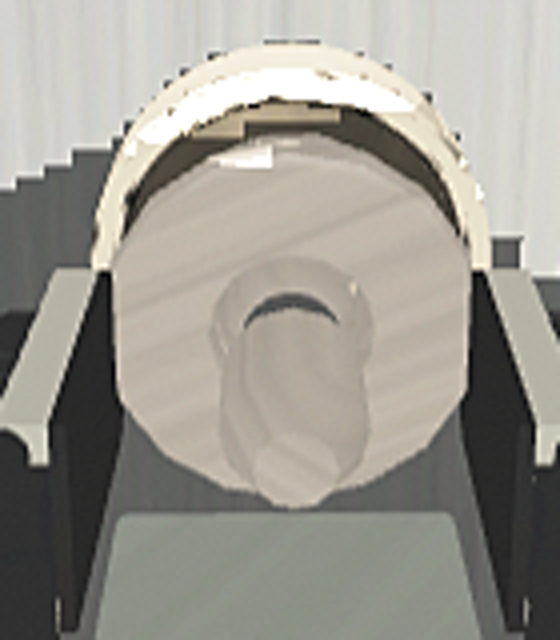

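Call:
{"api": "apply_moves", "payload": {"series": [{"tx":0,"ty":0,"tz":0.0008,"spin":0,"claw":0},{"tx":0,"ty":0,"tz":0,"spin":0,"claw":70},{"tx":0,"ty":0,"tz":0,"spin":0,"claw":70},{"tx":0,"ty":0,"tz":-0.002,"spin":0,"claw":70},{"tx":0,"ty":-0.0005,"tz":-0.03,"spin":0,"claw":70},{"tx":0,"ty":-0.001,"tz":-0.08,"spin":0,"claw":70},{"tx":0,"ty":-0.002,"tz":-0.12,"spin":0,"claw":0},{"tx":0,"ty":-0.002,"tz":-0.12,"spin":0,"claw":0}]}}

```text
time: 26.58
position: [481.2, 256.8, 167.1]
tcp_rot: [[0.001, 1.0, 0.022], [1.0, -0.001, 0.006], [0.006, 0.022, -1.0]]
wrist_force: [1.2, -0.2, -0.7]
opening: 0.281
```

Run:
```python
from h import *
cap('wrist','w24'); cap('scene','s24'); mv([484.6,100,165],0);print(robot.get_state()['tcp_rot'].round(4))
crop('w24',180,60,380,420,1.66,'w24c');crop('s24',150,240,300,370,4,'s24c')
```

```text
t 26.68 p [480.  256.2 163.2] yang -0.04 F [-0.1  0.4 -0.2] op 0.108 q6 0.45
-> shift m [-0.1562  0.0047 -0.0024] spin -0.04
[[ 7.000e-04  9.999e-01  1.700e-02]
 [ 1.000e+00 -8.000e-04  4.100e-03]
 [ 4.200e-03  1.700e-02 -9.998e-01]]
```

View pics/w24.png

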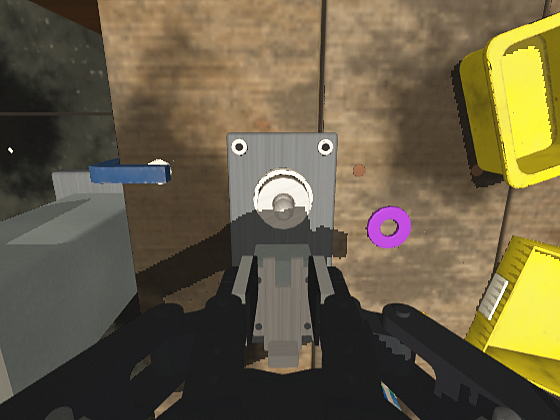

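View pics/s24c.png

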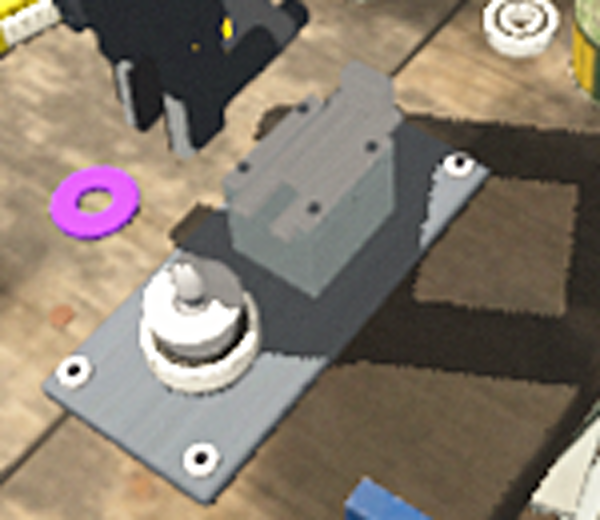

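Run:
```python
from h import *
crop('w24',230,230,340,390,4.5,'w24l'); crop('s24',215,245,265,285,12,'s24l')
```

```text
(no output)
```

View pics/w24l.png

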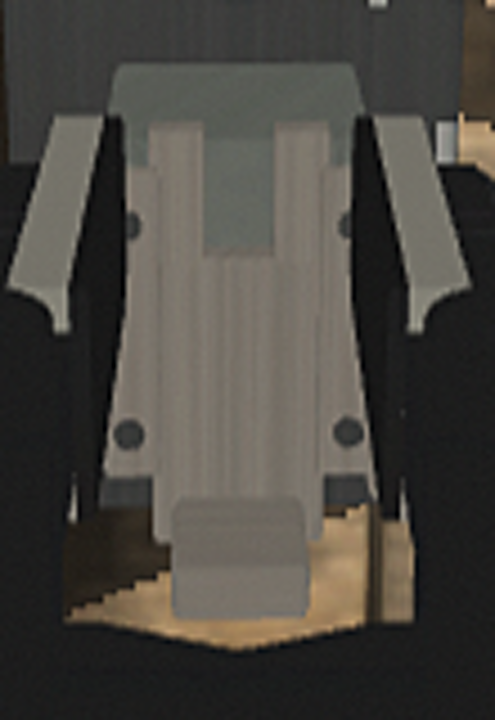

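View pics/s24l.png

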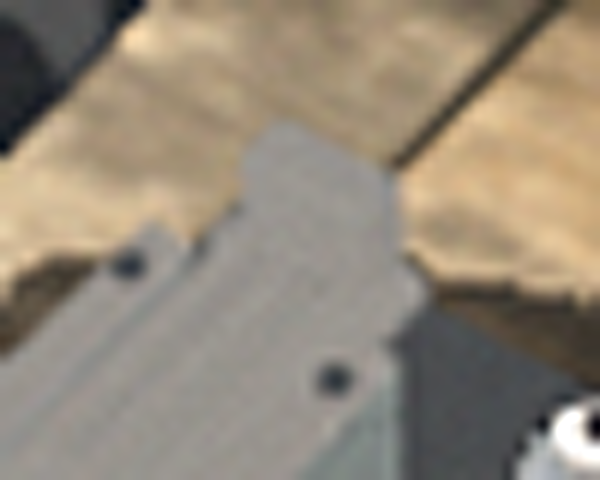

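Run:
```python
from h import *
w=load('w24'); s=load('s24')
print('rear',onz(w,283.4,367,80.5),'front',onz(w,283.4,355.6,80.5),'tips',onz(w,270,257.1,58.5),onz(w,296,257.1,58.5))
print('lug x',onz(w,230+173/4.5,360,80.5),onz(w,230+308/4.5,360,80.5))
print('shafttop',onz(w,283,208,79))
for p in [(285,118),(390,168)]: print('scene rear corners',onz(s,215+p[0]/12,245+p[1]/12,80.5))
mv([484.6,95,165],0); mv([484.6,95,63],0)
```

```text
rear [484.14464349 124.85885688  80.5       ] front [484.14942172 136.37499382  80.5       ] tips [473.53181696 216.25437178  58.5       ] [495.25103549 216.02147316  58.5       ]
lug x [471.56352178 132.20697061  80.5       ] [496.83637281 131.71430694  80.5       ]
shafttop [483.94490425 264.27406371  79.        ]
scene rear corners [493.93222401 128.48861707  80.5       ]
scene rear corners [473.28235729 127.64971292  80.5       ]
t 26.68 p [480.  256.2 163.2] yang -0.04 F [-0.1  0.4 -0.2] op 0.108 q6 0.45
-> shift m [-0.1612  0.0047 -0.0024] spin -0.04
t 26.68 p [480.  256.2 163.2] yang -0.04 F [-0.1  0.4 -0.2] op 0.108 q6 0.45
-> shift m [-0.1616  0.003   0.0996] spin -0.04
```

Call:
{"api": "apply_moves", "payload": {"series": [{"tx":-0.06,"ty":0.002,"tz":0,"spin":0,"claw":0},{"tx":-0.12,"ty":0.004,"tz":0,"spin":0,"claw":0},{"tx":-0.1616,"ty":0.0045,"tz":0,"spin":0,"claw":0},{"tx":-0.1616,"ty":0.004,"tz":0.03,"spin":0,"claw":0},{"tx":-0.1616,"ty":0.003,"tz":0.08,"spin":0,"claw":0},{"tx":-0.1616,"ty":0.003,"tz":0.0985,"spin":0,"claw":0},{"tx":-0.1616,"ty":0.003,"tz":0.0985,"spin":0,"claw":0},{"tx":-0.1616,"ty":0.003,"tz":0.0985,"spin":0,"claw":0}]}}

```text
time: 27.68
position: [485.4, 95.2, 65.6]
tcp_rot: [[0.0, 1.0, 0.019], [1.0, -0.001, 0.004], [0.004, 0.019, -1.0]]
wrist_force: [0.1, -0.3, 0.2]
opening: 0.002
```

Run:
```python
from h import *
cap('wrist','w25'); cap('scene','s25'); mv([484.4,115,65],0);print(robot.get_state()['tcp_rot'].round(4))
crop('s25',150,200,300,370,3.5,'s25c')
```

```text
t 27.77 p [485.4  95.2  65.7] yang -0.03 F [ 1.1  0.4 -0.3] op -0.001 q6 0.14
-> shift m [ 0.0198 -0.001   0.0007] spin -0.03
[[ 5.000e-04  9.998e-01  1.920e-02]
 [ 1.000e+00 -6.000e-04  4.500e-03]
 [ 4.500e-03  1.920e-02 -9.998e-01]]
```

View pics/w25.png

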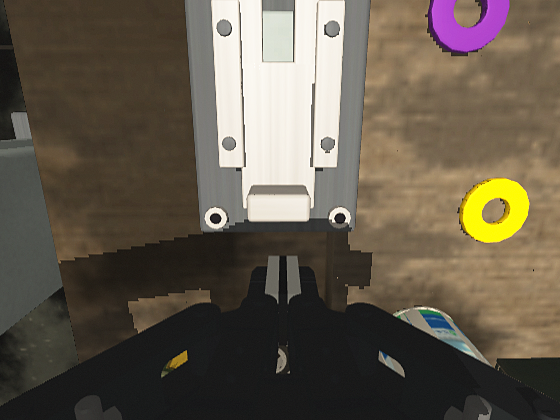

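View pics/s25c.png

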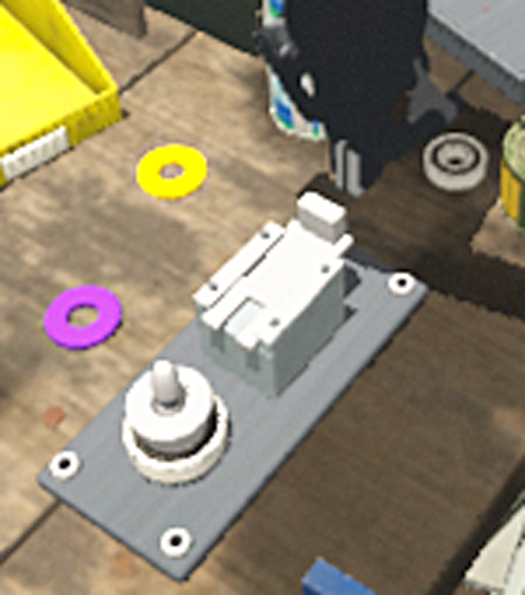

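Call:
{"api": "apply_moves", "payload": {"series": [{"tx":0.01,"ty":-0.001,"tz":0,"spin":0,"claw":0},{"tx":0.018,"ty":-0.001,"tz":0,"spin":0,"claw":0},{"tx":0.025,"ty":-0.001,"tz":0,"spin":0,"claw":0},{"tx":0.032,"ty":-0.001,"tz":0,"spin":0,"claw":0},{"tx":0.039,"ty":-0.001,"tz":0,"spin":0,"claw":0},{"tx":0.046,"ty":-0.001,"tz":0,"spin":0,"claw":0},{"tx":0.052,"ty":-0.001,"tz":0,"spin":0,"claw":0},{"tx":0.055,"ty":-0.001,"tz":0,"spin":0,"claw":0}]}}

```text
time: 28.78
position: [484.4, 150.6, 65.8]
tcp_rot: [[0.0, 1.0, 0.019], [1.0, -0.0, 0.004], [0.004, 0.019, -1.0]]
wrist_force: [1.3, -3.1, 1.3]
opening: 0.003
```

Run:
```python
from h import *
cap('scene','s26'); cap('wrist','w26'); mv([484.4,174,65],0)
crop('s26',150,200,300,370,3.5,'s26c')
```

```text
t 28.88 p [484.3 150.6  65.7] yang -0.01 F [-0.5  0.2  0.2] op -0.002 q6 0.25
-> shift m [0.0234 0.0001 0.0009] spin -0.01
```

View pics/s26c.png

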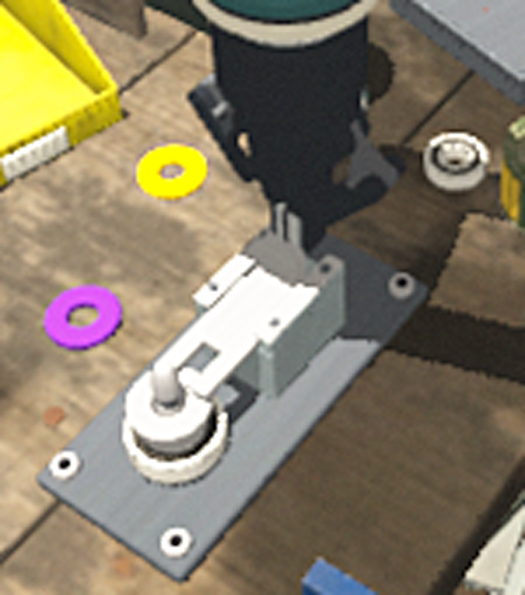

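View pics/w26.png

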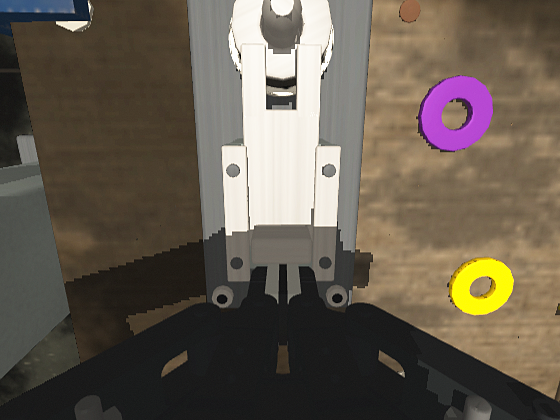

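Call:
{"api": "apply_moves", "payload": {"series": [{"tx":0.004,"ty":0,"tz":0,"spin":0,"claw":0},{"tx":0.009,"ty":0,"tz":0,"spin":0,"claw":0},{"tx":0.014,"ty":0,"tz":0,"spin":0,"claw":0},{"tx":0.018,"ty":0,"tz":0,"spin":0,"claw":0},{"tx":0.021,"ty":0,"tz":0,"spin":0,"claw":0},{"tx":0.0225,"ty":0,"tz":0,"spin":0,"claw":0},{"tx":0.0225,"ty":0,"tz":0,"spin":0,"claw":0}]}}

```text
time: 29.75
position: [484.3, 171.8, 65.8]
tcp_rot: [[0.0, 1.0, 0.018], [1.0, -0.0, 0.002], [0.002, 0.018, -1.0]]
wrist_force: [0.9, -16.5, 2.1]
opening: 0.0
```

Call:
{"api": "apply_moves", "payload": {"series": [{"tx":0.001,"ty":0,"tz":0,"spin":0,"claw":0},{"tx":0.002,"ty":0,"tz":0,"spin":0,"claw":0},{"tx":0.002,"ty":0,"tz":0,"spin":0,"claw":0}]}}

```text
time: 30.12
position: [484.2, 171.9, 65.8]
tcp_rot: [[0.001, 1.0, 0.018], [1.0, -0.001, -0.003], [-0.003, 0.018, -1.0]]
wrist_force: [-0.1, -22.7, 4.8]
opening: -0.004
```

Run:
```python
from h import *
cap('scene','s27'); cap('wrist','w27'); mv([484.4,174,65],0)
crop('s27',150,220,300,370,4,'s27c')
w=load('w27'); w6=load('w26')
```

```text
t 30.23 p [484.2 171.9  65.8] yang -0.04 F [ -0.9 -22.7   5.2] op -0.001 q6 0.3
-> shift m [0.0021 0.0001 0.0008] spin -0.04
```

View pics/s27c.png

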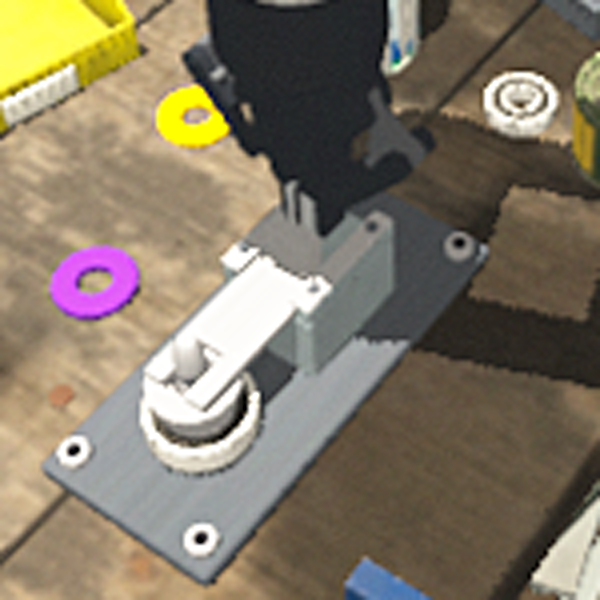

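View pics/w27.png

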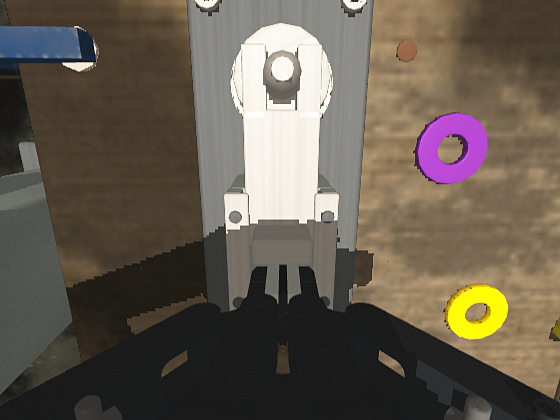

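Run:
```python
from h import *
crop('w27',220,0,350,160,4.5,'w27c')
w=load('w27'); s=load('s27')
print('tips',onz(w,254,44,58.5),onz(w,310,44,58.5),'shaft top',onz(w,282.5,68,79),'bolts',onz(w,207,3,12),onz(w,355,3,12))
for p in [(148,376),(208,408)]: print('scene tip',onz(s,150+p[0]/4,220+p[1]/4,58.5))
print('shaft',onz(s,150+183/4,220+335/4,79))
```

```text
tips [473.09547988 272.65316794  58.5       ] [496.46515478 272.703981    58.5       ] shaft top [484.59590066 260.90724011  79.        ] bolts [446.10244517 300.69027099  12.        ] [524.24734389 300.99754987  12.        ]
scene tip [496.56006873 275.85476609  58.5       ]
scene tip [464.02155163 273.39481618  58.5       ]
shaft [486.56114426 260.83065775  79.        ]
```

View pics/w27c.png

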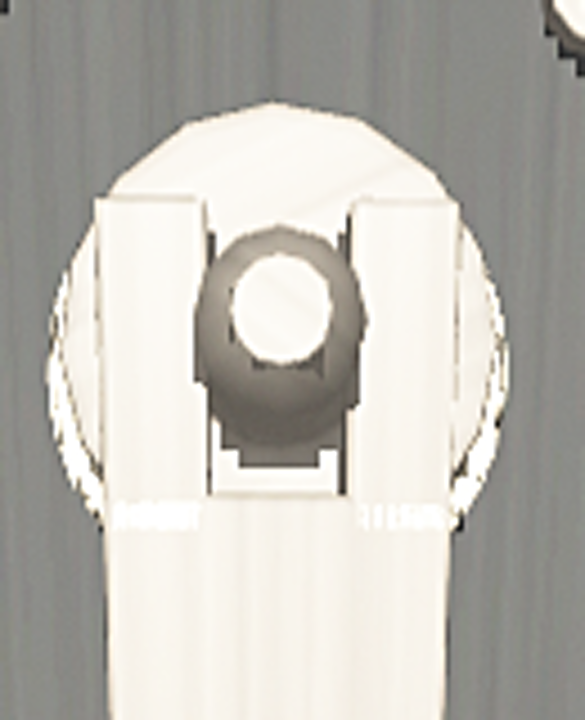

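Call:
{"api": "apply_moves", "payload": {"series": [{"tx":0.001,"ty":0,"tz":0,"spin":0,"claw":0},{"tx":0.0028,"ty":0,"tz":0,"spin":0,"claw":0},{"tx":0.0028,"ty":0,"tz":0,"spin":0,"claw":0}]}}

```text
time: 30.6
position: [484.2, 172.0, 65.8]
tcp_rot: [[0.001, 1.0, 0.017], [1.0, -0.001, -0.009], [-0.009, 0.017, -1.0]]
wrist_force: [-1.4, -31.0, 7.0]
opening: -0.003
```

Call:
{"api": "apply_moves", "payload": {"series": [{"tx":-0.005,"ty":0,"tz":0,"spin":0,"claw":0},{"tx":-0.03,"ty":0,"tz":0,"spin":0,"claw":0},{"tx":-0.06,"ty":0,"tz":0,"spin":0,"claw":0},{"tx":-0.07,"ty":0,"tz":-0.03,"spin":0,"claw":0},{"tx":-0.07,"ty":0,"tz":-0.09,"spin":0,"claw":0},{"tx":-0.07,"ty":0,"tz":-0.14,"spin":0,"claw":0},{"tx":-0.07,"ty":0,"tz":-0.14,"spin":0,"claw":0},{"tx":-0.07,"ty":0,"tz":-0.14,"spin":0,"claw":0}]}}

```text
time: 31.6
position: [481.5, 103.4, 205.8]
tcp_rot: [[0.001, 1.0, 0.017], [1.0, -0.001, -0.009], [-0.009, 0.017, -1.0]]
wrist_force: [-0.0, 0.0, -0.3]
opening: -0.003
```

Run:
```python
from h import *
cap('scene','s28'); cap('wrist','w28'); cap('side','d28'); mv([484.4,174,65],0)
crop('s28',150,130,360,370,2.5,'s28c'); crop('w28',200,0,380,260,2.3,'w28c')
s=load('s28')
```

```text
t 31.75 p [481.3 103.3 205.1] yang -0.06 F [-0.1 -0.1 -1.3] op -0.0 q6 0.17
-> shift m [0.072  0.0008 0.1395] spin -0.06
```

View pics/s28c.png

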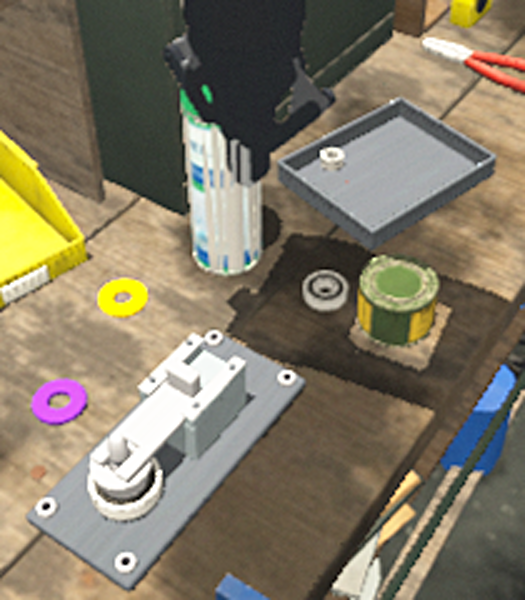

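View pics/w28.png

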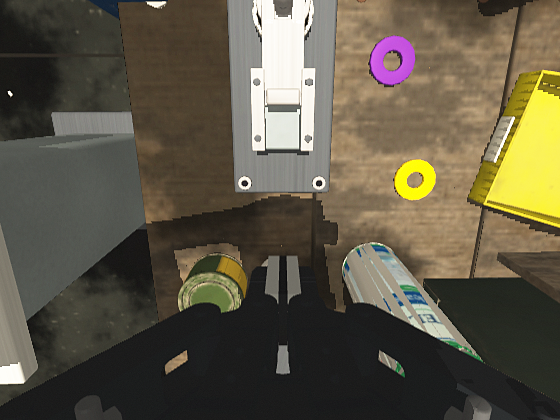

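Run:
```python
from h import *
print(robot.finish_job())
```

```text
the job is handed in; nothing more can be done
None
```

The shaft is built up as asked and the job is handed in, at about 32 s of the 72 s allowed. The large bearing, the spacer and the bare steel washer were each lowered onto the shaft until they touched. I then pushed the forked keeper home with the closed fingers, backed off and rose clear.

**Seating:** each part touched down within about 0.3 mm of the expected height, with TCP z at 14.6, 35.6 and 43.5 mm. The seating force was about 19, 11 and 6 N, and the pictures show the stack coaxial and flat.

**Keeper:** it met a firm stop. Raising the push from 16 to 31 N moved it only about 0.2 mm, and the wrist picture puts the prong tips about 12 mm past the shaft axis, which is the home position.

**Bystanders:** in the last scene picture the spray can and tin stand upright where they were. The nut and small bearing were not used. The tool touches nothing.

**Disagreements:**
- The cameras differed by up to about 10 mm in y in the first far views (30 mm for the spray can), so I fitted each part from close wrist views.
- The scene camera's less certain estimate of the prong tips ran 13 to 15 mm past the axis.
- The tool had picked up about 1° of tilt by the time the washer was placed, with no visible effect.

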